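# Move the seasonings to the new rack, mirrored

### The arm

A 7-joint arm with a two-finger parallel gripper is mounted at the origin on a cart in front of the work surface, level with it; the furniture and walls round the work are solid. World frame = base frame: x ahead of the robot, y to its left, z up, the work surface at z = 0. Lengths are in m, angles in rad, forces in N, time in s.
With the tool pointing down it reaches from about 0.4 to 0.85 m from the base axis. Payload 4.5 kg.
Tool frame: the origin (TCP) lies between the finger pads; the fingertips stand r.tip_reach ahead of it and the grasp point (between the pads) lies 11 mm behind it (r.tip_reach is the distance from the TCP to the fingertips, in m); z points along the fingers, y is the line along which they close (so a half turn about z gives the same grasp; the last joint's range is limited). The gripper opens to 88 mm and grips with 3 to 60 N. Pads are 18 mm wide; open, the fingers measure 123 mm over their backs; the gripper's body (75 mm by 187 mm) begins 45 mm behind the grasp point.
Start: joints at [-1.133, 0.689, -0.195, 1.565, 0.157, 0.902, -0.215], TCP at [0.246, 0.575, 0.247] pointing down, gripper open.
Joint ranges: [-3.01, 3.01], [-0.46, 2.08], [-1.47, 1.51], [0.13, 2.56], [-1, 4.14], [0.04, 2.09], [-2.66, 2.66]. Speed limits (rad/s): [2.57, 2.57, 3.14, 3.14, 3.14, 3.14, 3.14].

### API

Orientations are given as a unit quaternion [x, y, z, w].
In Python, from plant import r, vision, workorder gives the robot as it stands.
- The arm moves only by the tool drive_tool, never from a script. Its argument "targets" is a list of rows, each an object of numbers: "tx", "ty", "tz": the shift along the world's x, y, z in units of 0.03 m (1.0 is 0.03 m); "wx", "wy", "wz": the turn, a rotation vector about the world's x, y, z in units of 60 degrees (1.0 is 60 degrees); "claw": the opening, from -1 (shut) to 1 (fully open). A call has exactly 8 rows; each row shifts and turns the commanded pose from where the row before left it; what a row does not reach is not made up. A row lasts 1/10 s, in which the tool goes at most 50 mm and 8.59 degrees, less where a joint would pass 70% of its speed; a pose out of reach is approached as far as the arm can. A call with a number of a shift or a turn outside -1 to 1 is refused whole. A call with a gripper value outside its range is refused whole. The fingers move at their own pace and stop on an object; "force" is the grip in N (left out, the last holds). Time passes only in rows, so rows that do not move let the fingers close, or fill a call up. It gives the time, the measured TCP pose, the force, the opening and the grip force at its end, in the units of the state.
- r.get_state(): the state, without advancing time (a new reading comes with each control period).
- vision.snapshot(name): name is "scene" or "top"; returns a dict with "image" (420x560x3 uint8, blue, green, red), "range_z" (420x560 float32, m along the optical axis (not along the pixel's ray), 0 where there is no reading), "K" (3x3 intrinsics, pixels), "cam_to_world" (4x4, takes a point from camera to world coordinates). Camera axes: x right, y up, looking along -z (the intrinsics and any distortion apply to the point x, -y, -z); pixel columns grow to the right and rows downward; lengths in m; the calibration is good to about 2 mm. A picture is of the moment at which its call begins.
- workorder.finish_job(): hands the job in; it is judged then, once.
The state is a dict: "clock": time; "q": joint angles; "qd": joint speeds; "joint_torque": joint torques, N m; "tool_pos": TCP position; "eef_rot": TCP orientation; "contact_force": force on the tool from outside, world axes, zero at the start; "moment": the same for the moment, N m; "opening": opening from 0.0 (shut) to 1.0 (fully open); "finger_force": force on a finger pad.
Only numpy, scipy, OpenCV 4.12 (cv2) and the standard library are available. Lean on these libraries where they do the work, as an engineer would, in place of code of your own. Each camera call takes 0.05 s, during which the arm holds its last target. There are 200 camera calls.

### The job

Move the salt shaker, the pepper mill, the red sauce bottle and the jar with the yellow lid from the wooden tray to the black rack, one to a bay, in the reverse order: what stands leftmost on the tray goes to the rightmost bay, and so on along the row. Stand each one upright in the middle of its bay, and never let any of them tip over; the coloured mats stay on the tray.

Things in the scene. Friction and masses are not known exactly. Their poses are not given: they have to be found in the camera images.
- wooden_tray: light wood tray with low rim, fixed, 98 (x) x 368 (y) mm. Origin: centre of its underside, on the worktop; y runs along the row, to the robot's left (yaw within 0.2 rad). Board 10 mm thick, rim 20 mm high. Places at x = 0, y = +132, +44, -44, -132 mm, each with a coloured mat and one thing on it, its foot 13 mm above the worktop. Stands to the robot's left or right.
- black_rack: black board with low white dividers, steel rails front and back, fixed, 98 (x) x 364 (y) mm, empty at first, on the other side from the tray. Origin: centre of its underside, on the worktop; y along the row, to the robot's left (yaw within 0.2 rad). Board 10 mm thick, dividers and rails 25 mm high. Bays at x = 0, y = +132, +44, -44, -132 mm, each 84 (y) x 86 (x) mm inside.
- salt: clear and grey salt shaker, round, 44 mm across, 90 mm tall, upright; widest 30 mm up, narrowing above; its grey cap, from 66 to about 85 mm up, is straight and 34 mm across: a good grip at 76 mm; about 0.1 kg. Origin: centre of its underside, z up along its axis.
- pepper: turned brown wooden pepper mill, round, 58 mm across at the foot, 150 mm tall with a small metal knob on top, upright, about 0.2 kg; its head, from 109 to 139 mm up, is a ball up to 50 mm across, fixed to the body, and makes a good grip at 120 mm. Origin: centre of its underside, z up along its axis.
- sauce: slim bottle of red sauce with a gold cap, round, 47 mm across, 188 mm tall, upright, about 0.27 kg; straight to 90 mm, narrowing above: grip it high, at 130 mm up (it feels about 38 mm across there), so that the gripper clears its cap. Origin: centre of its underside, z up along its axis.
- jar: round glass jar of orange-brown spread with a yellow lid, 63 mm across at its bulge 60 mm up (a good grip), 104 mm tall, upright, about 0.42 kg; the lid is the top 11 mm, 60 mm across. Origin: centre of its underside, z up along its axis.
- red_mat: red square plastic mat, 78 x 78 x 3 mm, fixed on the tray's board, at the place where the salt shaker starts (always this one; the edge shows round its foot). Origin: centre of its underside. It stays where it is.
- yellow_mat: yellow square plastic mat, 78 x 78 x 3 mm, fixed on the tray's board, at the place where the pepper mill starts (always this one; the edge shows round its foot). Origin: centre of its underside. It stays where it is.
- green_mat: green square plastic mat, 78 x 78 x 3 mm, fixed on the tray's board, at the place where the sauce bottle starts (always this one; the edge shows round its foot). Origin: centre of its underside. It stays where it is.
- blue_mat: blue square plastic mat, 78 x 78 x 3 mm, fixed on the tray's board, at the place where the jar starts (always this one; the edge shows round its foot). Origin: centre of its underside. It stays where it is.
Not all that is in view belongs to the job. What is shaped like the jar but pink is not meant.

How it is judged:
At the end, for the whole second after the job is handed in: Each thing rests upright (within 0.1 rad) and at rest on the black rack's board, within 15 mm of a bay's middle along and across the row, in the bay that mirrors its mat's place on the tray (mat at y = +132 mm of the tray: bay at y = -132 mm of the rack; +44: -44; -44: +44; -132: +132) (((y of red_mat in the frame of wooden_tray between 0.122 and 0.142 m and y of salt in the frame of black_rack between -0.147 and -0.117 m) or (y of red_mat in the frame of wooden_tray between 0.034 and 0.054 m and y of salt in the frame of black_rack between -0.059 and -0.029 m) or (y of red_mat in the frame of wooden_tray between -0.054 and -0.034 m and y of salt in the frame of black_rack between 0.029 and 0.059 m) or (y of red_mat in the frame of wooden_tray between -0.142 and -0.122 m and y of salt in the frame of black_rack between 0.117 and 0.147 m)) and x of salt in the frame of black_rack between -0.015 and 0.015 m and z of salt in the frame of black_rack between 0.006 and 0.014 m and angle between each of salt, pepper, sauce, jar's own z axis and vertical below 0.1 rad and linear speed of each of salt, pepper, sauce, jar below 0.02 m/s and contact force between each of salt, pepper, sauce, jar and black_rack above 0.2 N and ((y of yellow_mat in the frame of wooden_tray between 0.122 and 0.142 m and y of pepper in the frame of black_rack between -0.147 and -0.117 m) or (y of yellow_mat in the frame of wooden_tray between 0.034 and 0.054 m and y of pepper in the frame of black_rack between -0.059 and -0.029 m) or (y of yellow_mat in the frame of wooden_tray between -0.054 and -0.034 m and y of pepper in the frame of black_rack between 0.029 and 0.059 m) or (y of yellow_mat in the frame of wooden_tray between -0.142 and -0.122 m and y of pepper in the frame of black_rack between 0.117 and 0.147 m)) and x of pepper in the frame of black_rack between -0.015 and 0.015 m and z of pepper in the frame of black_rack between 0.006 and 0.014 m and ((y of green_mat in the frame of wooden_tray between 0.122 and 0.142 m and y of sauce in the frame of black_rack between -0.147 and -0.117 m) or (y of green_mat in the frame of wooden_tray between 0.034 and 0.054 m and y of sauce in the frame of black_rack between -0.059 and -0.029 m) or (y of green_mat in the frame of wooden_tray between -0.054 and -0.034 m and y of sauce in the frame of black_rack between 0.029 and 0.059 m) or (y of green_mat in the frame of wooden_tray between -0.142 and -0.122 m and y of sauce in the frame of black_rack between 0.117 and 0.147 m)) and x of sauce in the frame of black_rack between -0.015 and 0.015 m and z of sauce in the frame of black_rack between 0.006 and 0.014 m and ((y of blue_mat in the frame of wooden_tray between 0.122 and 0.142 m and y of jar in the frame of black_rack between -0.147 and -0.117 m) or (y of blue_mat in the frame of wooden_tray between 0.034 and 0.054 m and y of jar in the frame of black_rack between -0.059 and -0.029 m) or (y of blue_mat in the frame of wooden_tray between -0.054 and -0.034 m and y of jar in the frame of black_rack between 0.029 and 0.059 m) or (y of blue_mat in the frame of wooden_tray between -0.142 and -0.122 m and y of jar in the frame of black_rack between 0.117 and 0.147 m)) and x of jar in the frame of black_rack between -0.015 and 0.015 m and z of jar in the frame of black_rack between 0.006 and 0.014 m); the robot touches nothing.
It fails at once if one of the four things tips over (leans more than 0.6 rad) (angle between any of salt, pepper, sauce, jar's own z axis and vertical above 0.6 rad).
It also fails if it takes over 120 s, if anything falls off the work surface, if the arm or the gripper's body presses on something with over 40 N, if the wrist force passes 120 N, or if a joint passes its speed limit or range.

## Working session

There is one attempt and no reset: what is moved stays moved. The work goes in short steps, Python scripts to look and compute and a tool call to move; the robot and the scene stay as the last step left them, time stands still between calls to the robot, and variables do not carry over. Pictures are saved under pics/ and viewed, at most 14 in all, crops included, and the job is handed in when it is done.

Besides the shell and the picture viewer there is one more tool, called by a JSON object that holds its "name" and its "arguments", one argument or row to a line. drive_tool: Moves the arm, as the interface text tells. Its arguments: {"type":"object","properties":{"targets":{"type":"array","items":{"type":"object","properties":{"tx":{"type":"number"},"ty":{"type":"number"},"tz":{"type":"number"},"wx":{"type":"number"},"wy":{"type":"number"},"wz":{"type":"number"},"claw":{"type":"number"}}}},"force":{"type":"number"}},"required":["targets"]}

```bash
mkdir -p pics
cat > h.py <<'E'
import numpy as np, cv2
from plant import r, vision, workorder
def snap(n,save=None):
    s=vision.snapshot(n)
    if save: cv2.imwrite('pics/'+save,s['image'])
    return s
def pts(s):
    K=s['K'];d=s['range_z'];v,u=np.mgrid[:420,:560]
    c=np.stack([(u-K[0,2])/K[0,0]*d,-(v-K[1,2])/K[1,1]*d,-d,np.ones_like(d)],-1)
    return (c@s['cam_to_world'].T)[...,:3]
E
python3 - <<'E'
from h import *
a=snap('scene','s1.png');b=snap('top','t1.png')
for s in(a,b): print(s['K'],s['cam_to_world'].round(3))
np.savez('d1.npz',a=a['image'],b=b['image'],pa=pts(a),pb=pts(b))
print(r.get_state(),r.tip_reach)
E
```

```text
[[452.71154785   0.         275.51111239]
 [  0.         452.71154785 218.44376536]
 [  0.           0.           1.        ]] [[ 0.556  0.402 -0.728 -0.365]
 [-0.831  0.242 -0.501 -0.654]
 [-0.025  0.883  0.469  0.646]
 [ 0.     0.     0.     1.   ]]
[[385.81141563   0.         277.50668695]
 [  0.         385.81141563 211.33053802]
 [  0.           0.           1.        ]] [[-2.500e-02  9.930e-01 -1.170e-01  4.520e-01]
 [-1.000e+00 -2.500e-02  1.000e-03  3.000e-03]
 [-2.000e-03  1.170e-01  9.930e-01  1.096e+00]
 [ 0.000e+00  0.000e+00  0.000e+00  1.000e+00]]
{'clock': 0.1, 'q': array([-1.13322345,  0.68991218, -0.19456153,  1.5662253 ,  0.15728329,
        0.90251226, -0.21512874]), 'qd': array([-0.00013594,  0.00088551, -0.00188996, -0.00452384,  0.00049756,
        0.00069484, -0.00090343]), 'joint_torque': array([-3.24745379e-03, -5.28505075e+01, -1.27153616e+00, -1.53836632e+01,
       -5.25481172e-02,  2.01927818e-03,  3.73990724e-05]), 'tool_pos': array([0.24535372, 0.5742236 , 0.24598767]), 'eef_rot': array([ 2.00484734e-01,  9.79696472e-01, -8.23213176e-04, -1.26378669e-04]), 'contact_force': array([-0.59459536,  0.75018853, -0.97717882]), 'moment': array([-0.03132504, -0.00438456,  0.01276033]), 'finger_force': 0.0, 'opening': 0.9987043980283191} 0.008
```

View pics/t1.png

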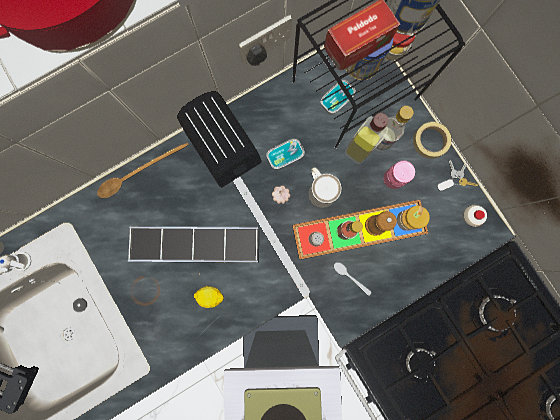

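View pics/s1.png

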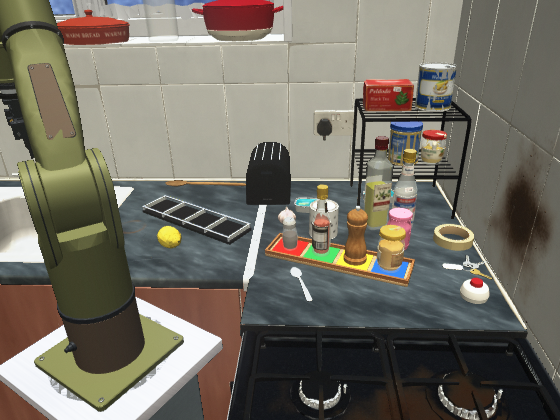

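The top view shows the tray on the robot's right: red/salt (317,238), green/sauce (349,230), yellow/pepper (380,223), blue/jar (412,216). The empty rack is on the left, corners about (130,227) to (257,261). 

Lookalikes: the pink jar at top (400,174) and scene (400,222), to be ignored against the yellow-lidded jar at top (414,215); the glass bottles at top (370,135) and (400,120) against the red sauce with gold cap at (349,230); and the white egg timer at (475,215) against the salt at (317,238).

Run:
```python
from h import *
d=np.load('d1.npz');P=d['pb'];I=d['b'];S=d['pa']
cv2.imwrite('pics/c1.png',np.hstack([cv2.resize(I[190:270,285:440],None,fx=2.5,fy=2.5),cv2.resize(d['a'][180:290,260:420],None,fx=2.5,fy=2.5)[:200]]))
def rect(r0,r1,c0,c1,lo,hi):
    Q=P[r0:r1,c0:c1].reshape(-1,3);Q=Q[(Q[:,2]>lo)&(Q[:,2]<hi)]
    print(len(Q),cv2.minAreaRect(Q[:,:2].astype(np.float32)),np.median(Q[:,2]))
rect(222,267,124,262,.017,.032); rect(222,267,124,262,.004,.04)
rect(195,262,288,434,.016,.024); rect(195,262,288,434,.006,.05)
# clouds above heights on tray from both cams
for nm,X in(('top',P),('scene',S)):
    Q=X.reshape(-1,3)
    Q=Q[(Q[:,0]>.25)&(Q[:,0]<.55)&(Q[:,1]>-.48)&(Q[:,1]<0)&(Q[:,2]>.035)&(Q[:,2]<.25)]
    m=np.zeros((300,480),np.uint8);i=((Q[:,0]-.25)*1000).astype(int);j=((Q[:,1]+.48)*1000).astype(int)
    m[i,j]=1;m=cv2.morphologyEx(m,cv2.MORPH_CLOSE,np.ones((9,9)))
    n,L,st,c=cv2.connectedComponentsWithStats(m);l=L[i,j]
    for k in range(1,n):
        q=Q[l==k]
        if len(q)<30: continue
        top=q[q[:,2]>q[:,2].max()-.012]
        print(nm,len(q),q.min(0).round(3),q.max(0).round(3),top.mean(0).round(3))
# corner pixels of rims at plane
Kt=None
for u,v in((131,228),(256,228),(257,261),(129,261),(293,224),(424,202),(429,234),(299,258)): print(u,v,P[v,u].round(3))
```

```text
770 ((0.4926126301288605, 0.23932641744613647), (0.359259694814682, 0.09712503850460052), 88.55976104736328) 0.02336293298503156
4542 ((0.4980558454990387, 0.24328911304473877), (0.12281641364097595, 0.3859623670578003), 0.8853200674057007) 0.010191733300407235
679 ((0.5624444484710693, -0.22122986614704132), (0.17528951168060303, 0.3670116364955902), 9.75553035736084) 0.01895282480785654
3077 ((0.5277222394943237, -0.22018800675868988), (0.39146384596824646, 0.17684398591518402), 87.04485321044922) 0.01286390941061355
top 200 [ 0.479 -0.116  0.042] [ 0.52  -0.08   0.104] [ 0.497 -0.1    0.098]
top 377 [ 0.495 -0.203  0.036] [ 0.542 -0.159  0.205] [ 0.519 -0.182  0.2  ]
top 438 [ 0.507 -0.293  0.037] [ 0.55  -0.244  0.165] [ 0.536 -0.269  0.159]
top 408 [ 0.515 -0.384  0.036] [ 0.55  -0.325  0.122] [ 0.535 -0.355  0.115]
scene 374 [ 0.476 -0.123  0.035] [ 0.511 -0.085  0.106] [ 0.493 -0.104  0.1  ]
scene 961 [ 0.494 -0.208  0.035] [ 0.535 -0.164  0.204] [ 0.515 -0.186  0.199]
scene 913 [ 0.507 -0.299  0.035] [ 0.55  -0.247  0.167] [ 0.534 -0.272  0.161]
scene 909 [ 0.514 -0.389  0.035] [ 0.55  -0.327  0.121] [ 0.532 -0.359  0.116]
131 228 [0.542 0.411 0.023]
256 228 [0.534 0.062 0.025]
257 261 [0.442 0.061 0.027]
129 261 [0.451 0.413 0.027]
293 224 [0.452 0.003 1.096]
424 202 [ 0.598 -0.42  -0.003]
429 234 [ 0.506 -0.429 -0.004]
299 258 [ 0.448 -0.055  0.019]
```

View pics/c1.png

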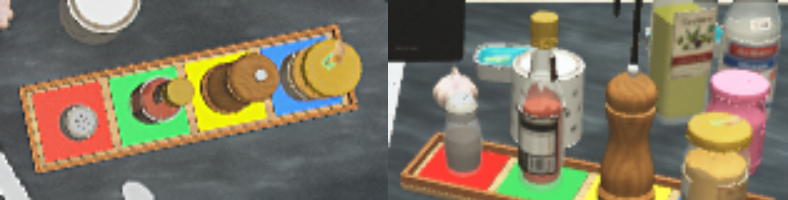

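The crop confirms the row on red, green, yellow, blue mats is salt, red sauce with gold cap, pepper mill, yellow-lid jar. The pink jar at crop (735,110) stands off the tray behind it.

```bash
cat >> h.py <<'E'
from scipy.optimize import least_squares
def circ(X,c,lo,hi,R,w=.045):
    Q=X.reshape(-1,3);Q=Q[(abs(Q[:,0]-c[0])<w)&(abs(Q[:,1]-c[1])<w)&(Q[:,2]>lo)&(Q[:,2]<hi)]
    f=least_squares(lambda p:np.hypot(Q[:,0]-p[0],Q[:,1]-p[1])-R,c,loss='soft_l1',f_scale=.002)
    return f.x.round(4),len(Q),round(float(np.sqrt(np.mean(f.fun**2))*1e3),1)
E
python3 - <<'E'
from h import *
d=np.load('d1.npz')
for nm,X in(('top',d['pb']),('scene',d['pa'])):
  for o,c,lo,hi,R in(('salt',(.497,-.102),.08,.096,.017),('sauce',(.517,-.184),.035,.095,.0235),('pepHead',(.535,-.27),.125,.142,.0245),('jar',(.55,-.358),.06,.085,.031)):
    print(nm,o,circ(X,np.array(c),lo,hi,R))
Q=d['pb'].reshape(-1,3);Q=Q[(Q[:,2]>.03)&(Q[:,2]<.5)]
for n,b in(('toaster',(.55,.9,.03,.3)),('mug',(.58,.75,-.17,-.04)),('pink',(.6,.8,-.4,-.28))):
    q=Q[(Q[:,0]>b[0])&(Q[:,0]<b[1])&(Q[:,1]>b[2])&(Q[:,1]<b[3])];print(n,q.min(0).round(3),q.max(0).round(3))
# mat colour edges
H=cv2.cvtColor(d['b'],cv2.COLOR_BGR2HSV);P=d['pb']
for n,lo,hi,z in(('red',0,6,0),('green',50,70,0),('yellow',26,33,0),('blue',100,120,0)):
    m=(H[...,0]>=lo)&(H[...,0]<=hi)&(H[...,1]>190)&(P[...,2]<.02)&(P[...,2]>.008)&(P[...,1]<0)&(P[...,0]>.4)&(P[...,0]<.62)
    q=P[m][:,:2].astype(np.float32);print(n,len(q),cv2.minAreaRect(q) if len(q)>3 else 0)
E
```

```text
top salt (array([ 0.4978, -0.1003]), 46, 2.1)
top sauce (array([ 0.5188, -0.1831]), 66, 0.4)
top pepHead (array([ 0.5355, -0.2706]), 86, 2.0)
top jar (array([ 0.5454, -0.3572]), 91, 1.0)
scene salt (array([ 0.5   , -0.1004]), 76, 1.8)
scene sauce (array([ 0.5212, -0.1826]), 387, 1.5)
scene pepHead (array([ 0.538 , -0.2704]), 127, 1.5)
scene jar (array([ 0.5483, -0.3566]), 254, 1.5)
toaster [0.654 0.046 0.03 ] [0.9 0.3 0.5]
mug [ 0.59  -0.169  0.031] [ 0.696 -0.089  0.095]
pink [ 0.636 -0.361  0.03 ] [ 0.798 -0.282  0.235]
red 9 ((0.48571187257766724, -0.10000035166740417), (0.03990998864173889, 0.07595157623291016), 11.189838409423828)
green 12 ((0.5173159241676331, -0.18426567316055298), (0.07208022475242615, 0.07523816078901291), 10.171499252319336)
yellow 296 ((0.5316656231880188, -0.2708282172679901), (0.07634171098470688, 0.07598662376403809), 10.233868598937988)
blue 37 ((0.5471112132072449, -0.3574019968509674), (0.07415872812271118, 0.07428733259439468), 10.300762176513672)
```

{"name": "drive_tool", "arguments": {
  "targets": [
    {"tx": 0.8,"ty": -0.94,"wz": -0.123,"claw": 1},
    {"tx": 0.8,"ty": -0.94,"wz": -0.123,"claw": 1},
    {"tx": 0.8,"ty": -0.94,"wz": -0.123,"claw": 1},
    {"tx": 0.8,"ty": -0.94,"wz": -0.123,"claw": 1},
    {"tx": 0.8,"ty": -0.94,"wz": -0.123,"claw": 1},
    {"tx": 0.8,"ty": -0.94,"wz": -0.123,"claw": 1},
    {"tx": 0.8,"ty": -0.94,"wz": -0.123,"claw": 1},
    {"tx": 0.8,"ty": -0.94,"wz": -0.123,"claw": 1}
  ],
  "force": 20
}}

```text
validation failed for argument at $.ta...
```

{"name": "drive_tool", "arguments": {
  "targets": [
    {"tx": 0.25,"ty": -0.94,"claw": 1},
    {"tx": 0.25,"ty": -0.94,"claw": 1},
    {"tx": 0.25,"ty": -0.94,"claw": 1},
    {"tx": 0.25,"ty": -0.94,"claw": 1},
    {"tx": 0.25,"ty": -0.94,"claw": 1},
    {"tx": 0.25,"ty": -0.94,"claw": 1},
    {"tx": 0.25,"ty": -0.94,"claw": 1},
    {"tx": 0.25,"ty": -0.94,"claw": 1}
  ]
}}

```text
validation failed for argument at $.ta...
```

{"name": "drive_tool", "arguments": {
  "targets": [
    {"tx": 0.8,"ty": -0.94,"tz": 0,"wx": 0,"wy": 0,"wz": -0.123,"claw": 1},
    {"tx": 0.8,"ty": -0.94,"tz": 0,"wx": 0,"wy": 0,"wz": -0.123,"claw": 1},
    {"tx": 0.8,"ty": -0.94,"tz": 0,"wx": 0,"wy": 0,"wz": -0.123,"claw": 1},
    {"tx": 0.8,"ty": -0.94,"tz": 0,"wx": 0,"wy": 0,"wz": -0.123,"claw": 1},
    {"tx": 0.8,"ty": -0.94,"tz": 0,"wx": 0,"wy": 0,"wz": -0.123,"claw": 1},
    {"tx": 0.8,"ty": -0.94,"tz": 0,"wx": 0,"wy": 0,"wz": -0.123,"claw": 1},
    {"tx": 0.8,"ty": -0.94,"tz": 0,"wx": 0,"wy": 0,"wz": -0.123,"claw": 1},
    {"tx": 0.8,"ty": -0.94,"tz": 0,"wx": 0,"wy": 0,"wz": -0.123,"claw": 1}
  ],
  "force": 20
}}

```text
clock: 0.9
tool_pos: [0.4381, 0.3478, 0.2465]
eef_rot: [0.659, 0.752, -0.0, -0.0]
contact_force: [-0.6, 0.2, -0.3]
opening: 1.0
finger_force: 0.0
```

{"name": "drive_tool", "arguments": {
  "targets": [
    {"tx": 0.13,"ty": -0.93,"tz": 0,"wx": 0,"wy": 0,"wz": 0,"claw": 1},
    {"tx": 0.13,"ty": -0.93,"tz": 0,"wx": 0,"wy": 0,"wz": 0,"claw": 1},
    {"tx": 0.13,"ty": -0.93,"tz": 0,"wx": 0,"wy": 0,"wz": 0,"claw": 1},
    {"tx": 0.13,"ty": -0.93,"tz": 0,"wx": 0,"wy": 0,"wz": 0,"claw": 1},
    {"tx": 0.13,"ty": -0.93,"tz": 0,"wx": 0,"wy": 0,"wz": 0,"claw": 1},
    {"tx": 0.13,"ty": -0.93,"tz": 0,"wx": 0,"wy": 0,"wz": 0,"claw": 1},
    {"tx": 0.13,"ty": -0.93,"tz": 0,"wx": 0,"wy": 0,"wz": 0,"claw": 1},
    {"tx": 0.13,"ty": -0.93,"tz": 0,"wx": 0,"wy": 0,"wz": 0,"claw": 1}
  ]
}}

```text
clock: 1.7
tool_pos: [0.4686, 0.1248, 0.2466]
eef_rot: [0.657, 0.754, -0.0, -0.0]
contact_force: [-0.1, 0.3, -0.5]
opening: 0.997
finger_force: 0.0
```

{"name": "drive_tool", "arguments": {
  "targets": [
    {"tx": 0.13,"ty": -0.93,"tz": 0,"wx": 0,"wy": 0,"wz": 0,"claw": 1},
    {"tx": 0.13,"ty": -0.93,"tz": 0,"wx": 0,"wy": 0,"wz": 0,"claw": 1},
    {"tx": 0.13,"ty": -0.93,"tz": 0,"wx": 0,"wy": 0,"wz": 0,"claw": 1},
    {"tx": 0.13,"ty": -0.93,"tz": 0,"wx": 0,"wy": 0,"wz": 0,"claw": 1},
    {"tx": 0.13,"ty": -0.93,"tz": 0,"wx": 0,"wy": 0,"wz": 0,"claw": 1},
    {"tx": 0.13,"ty": -0.93,"tz": 0,"wx": 0,"wy": 0,"wz": 0,"claw": 1},
    {"tx": 0.13,"ty": -0.93,"tz": 0,"wx": 0,"wy": 0,"wz": 0,"claw": 1},
    {"tx": 0,"ty": -0.9,"tz": 0,"wx": 0,"wy": 0,"wz": 0,"claw": 1}
  ]
}}

```text
clock: 2.5
tool_pos: [0.4963, -0.0976, 0.2465]
eef_rot: [0.657, 0.754, 0.0, 0.0]
contact_force: [0.3, 0.4, -0.4]
opening: 1.0
finger_force: 0.0
```

{"name": "drive_tool", "arguments": {
  "targets": [
    {"tx": 0.1,"ty": -0.08,"tz": -0.8,"wx": 0,"wy": 0,"wz": 0,"claw": 1},
    {"tx": 0,"ty": 0,"tz": -0.8,"wx": 0,"wy": 0,"wz": 0,"claw": 1},
    {"tx": 0,"ty": 0,"tz": -0.8,"wx": 0,"wy": 0,"wz": 0,"claw": 1},
    {"tx": 0,"ty": 0,"tz": -0.8,"wx": 0,"wy": 0,"wz": 0,"claw": 1},
    {"tx": 0,"ty": 0,"tz": -0.8,"wx": 0,"wy": 0,"wz": 0,"claw": 1},
    {"tx": 0,"ty": 0,"tz": -0.8,"wx": 0,"wy": 0,"wz": 0,"claw": 1},
    {"tx": 0,"ty": 0,"tz": -0.8,"wx": 0,"wy": 0,"wz": 0,"claw": 1},
    {"tx": 0,"ty": 0,"tz": 0,"wx": 0,"wy": 0,"wz": 0,"claw": 1}
  ]
}}

```text
clock: 3.3
tool_pos: [0.4972, -0.0983, 0.0763]
eef_rot: [0.657, 0.754, -0.001, -0.002]
contact_force: [-0.2, 0.7, -0.3]
opening: 0.999
finger_force: 0.0
```

{"name": "drive_tool", "arguments": {
  "targets": [
    {"tx": 0,"ty": 0,"tz": 0,"wx": 0,"wy": 0,"wz": 0,"claw": 0},
    {"tx": 0,"ty": 0,"tz": 0,"wx": 0,"wy": 0,"wz": 0,"claw": -0.1},
    {"tx": 0,"ty": 0,"tz": 0,"wx": 0,"wy": 0,"wz": 0,"claw": -0.2},
    {"tx": 0,"ty": 0,"tz": 0,"wx": 0,"wy": 0,"wz": 0,"claw": -0.3},
    {"tx": 0,"ty": 0,"tz": 0,"wx": 0,"wy": 0,"wz": 0,"claw": -1},
    {"tx": 0,"ty": 0,"tz": 0,"wx": 0,"wy": 0,"wz": 0,"claw": -1},
    {"tx": 0,"ty": 0,"tz": 0,"wx": 0,"wy": 0,"wz": 0,"claw": -1},
    {"tx": 0,"ty": 0,"tz": 0,"wx": 0,"wy": 0,"wz": 0,"claw": -1}
  ],
  "force": 15
}}

```text
clock: 4.1
tool_pos: [0.4991, -0.0987, 0.0788]
eef_rot: [0.657, 0.754, 0.0, 0.0]
contact_force: [0.2, 0.7, 1.8]
opening: 0.377
finger_force: 14.2
```

{"name": "drive_tool", "arguments": {
  "targets": [
    {"tx": 0,"ty": 0,"tz": 0.5,"wx": 0,"wy": 0,"wz": 0,"claw": -1},
    {"tx": 0,"ty": 0,"tz": 0.5,"wx": 0,"wy": 0,"wz": 0,"claw": -1},
    {"tx": 0,"ty": 0,"tz": 0.5,"wx": 0,"wy": 0,"wz": 0,"claw": -1},
    {"tx": 0,"ty": 0.4,"tz": 0,"wx": 0,"wy": 0,"wz": 0,"claw": -1},
    {"tx": 0,"ty": 0.8,"tz": 0,"wx": 0,"wy": 0,"wz": 0,"claw": -1},
    {"tx": 0,"ty": 0.9,"tz": 0,"wx": 0,"wy": 0,"wz": 0,"claw": -1},
    {"tx": 0,"ty": 0.9,"tz": 0,"wx": 0,"wy": 0,"wz": 0,"claw": -1},
    {"tx": 0,"ty": 0.9,"tz": 0,"wx": 0,"wy": 0,"wz": 0,"claw": -1}
  ]
}}

```text
clock: 4.9
tool_pos: [0.4983, 0.0204, 0.1228]
eef_rot: [0.657, 0.754, -0.0, -0.001]
contact_force: [-0.5, -0.1, -1.1]
opening: 0.38
finger_force: 14.1
```

{"name": "drive_tool", "arguments": {
  "targets": [
    {"tx": -0.15,"ty": 0.9,"tz": 0,"wx": 0,"wy": 0,"wz": 0,"claw": -1},
    {"tx": -0.2,"ty": 0.9,"tz": 0,"wx": 0,"wy": 0,"wz": 0,"claw": -1},
    {"tx": 0,"ty": 0.8,"tz": 0,"wx": 0,"wy": 0,"wz": 0,"claw": -1},
    {"tx": 0,"ty": 0.37,"tz": 0,"wx": 0,"wy": 0,"wz": 0,"claw": -1},
    {"tx": 0,"ty": 0,"tz": -0.4,"wx": 0,"wy": 0,"wz": 0,"claw": -1},
    {"tx": 0,"ty": 0,"tz": -0.4,"wx": 0,"wy": 0,"wz": 0,"claw": -1},
    {"tx": 0,"ty": 0,"tz": 0,"wx": 0,"wy": 0,"wz": 0,"claw": -1},
    {"tx": 0,"ty": 0,"tz": 0,"wx": 0,"wy": 0,"wz": 0,"claw": -1}
  ]
}}

```text
clock: 5.7
tool_pos: [0.4882, 0.1057, 0.099]
eef_rot: [0.658, 0.753, -0.001, -0.0]
contact_force: [0.2, 0.0, -1.0]
opening: 0.38
finger_force: 14.2
```

Run:
```python
from h import *
a=snap('scene');b=snap('top');A=pts(a);B=pts(b)
t=r.get_state()['tool_pos'];print(t)
c=np.array([t[0],t[1]]);dz=t[2]-.0788+.013
for X in(A,B): print(circ(X,c,dz+.01,dz+.045,.022,.04), circ(X,c,.02,.03,.022,.02)[1])
cv2.imwrite('pics/s2.png',np.hstack([cv2.resize(a['image'][150:270,120:320],None,fx=2,fy=2),cv2.resize(b['image'][190:310,120:320],None,fx=2,fy=2)]))
```

```text
[0.48869897 0.10625277 0.09969052]
(array([0.4903, 0.1045]), 160, 1.8) 0
(array([0.4809, 0.1065]), 2, 0.0) 0
  return _methods._mean(a, axis=axis, dtype=dtype,
  ret = ret.dtype.type(ret / rcount)
```

View pics/s2.png

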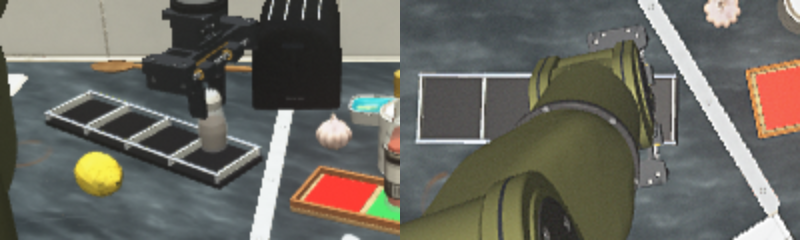

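{"name": "drive_tool", "arguments": {
  "targets": [
    {"tx": 0,"ty": 0,"tz": -0.4,"wx": 0,"wy": 0,"wz": 0,"claw": -1},
    {"tx": 0,"ty": 0,"tz": -0.37,"wx": 0,"wy": 0,"wz": 0,"claw": -1},
    {"tx": 0,"ty": 0,"tz": 0,"wx": 0,"wy": 0,"wz": 0,"claw": -1},
    {"tx": 0,"ty": 0,"tz": 0,"wx": 0,"wy": 0,"wz": 0,"claw": -1},
    {"tx": 0,"ty": 0,"tz": 0,"wx": 0,"wy": 0,"wz": 0,"claw": -0.15},
    {"tx": 0,"ty": 0,"tz": 0,"wx": 0,"wy": 0,"wz": 0,"claw": 0},
    {"tx": 0,"ty": 0,"tz": 0,"wx": 0,"wy": 0,"wz": 0,"claw": 0.4},
    {"tx": 0,"ty": 0,"tz": 0,"wx": 0,"wy": 0,"wz": 0,"claw": 1}
  ]
}}

```text
clock: 6.6
tool_pos: [0.4886, 0.1074, 0.0768]
eef_rot: [0.657, 0.754, 0.0, 0.0]
contact_force: [0.6, -0.1, -0.2]
opening: 0.661
finger_force: 0.0
```

{"name": "drive_tool", "arguments": {
  "targets": [
    {"tx": 0,"ty": 0,"tz": 0,"wx": 0,"wy": 0,"wz": 0,"claw": 1},
    {"tx": 0,"ty": 0,"tz": 0.6,"wx": 0,"wy": 0,"wz": 0,"claw": 1},
    {"tx": 0,"ty": 0,"tz": 1,"wx": 0,"wy": 0,"wz": 0,"claw": 1},
    {"tx": 0,"ty": 0,"tz": 1,"wx": 0,"wy": 0,"wz": 0,"claw": 1},
    {"tx": 0,"ty": 0,"tz": 1,"wx": 0,"wy": 0,"wz": 0,"claw": 1},
    {"tx": 0,"ty": 0,"tz": 1,"wx": 0,"wy": 0,"wz": 0,"claw": 1},
    {"tx": 0,"ty": 0,"tz": 1,"wx": 0,"wy": 0,"wz": 0,"claw": 1},
    {"tx": 0,"ty": 0,"tz": 0,"wx": 0,"wy": 0,"wz": 0,"claw": 1}
  ]
}}

```text
clock: 7.4
tool_pos: [0.4907, 0.1078, 0.2481]
eef_rot: [0.657, 0.754, 0.003, 0.002]
contact_force: [1.1, 0.3, -0.1]
opening: 1.0
finger_force: 0.0
```

Run:
```python
from h import *
d=np.load('d1.npz');Q=d['pa'].reshape(-1,3)
Q=Q[np.hypot(Q[:,0]-.518,Q[:,1]+.184)<.028]
R=np.array([.556,-.831])
for z in np.arange(.1,.215,.008):
    q=Q[abs(Q[:,2]-z)<.004]
    if len(q)>2: w=q[:,:2]@R;print(round(z-.013,3),round(np.ptp(w)*1e3,1),len(q))
```

```text
0.087 44.9 54
0.095 44.3 54
0.103 42.7 62
0.111 37.9 56
0.119 32.6 49
0.127 26.8 38
0.135 21.8 31
0.143 21.5 31
0.151 21.2 28
0.159 23.9 25
0.167 24.3 30
0.175 24.1 34
0.183 24.3 33
0.191 24.5 43
```

{"name": "drive_tool", "arguments": {
  "targets": [
    {"tx": 0.1,"ty": -0.9,"tz": 0,"wx": 0,"wy": 0,"wz": 0,"claw": 1},
    {"tx": 0.1,"ty": -0.9,"tz": 0,"wx": 0,"wy": 0,"wz": 0,"claw": 1},
    {"tx": 0.1,"ty": -0.9,"tz": 0,"wx": 0,"wy": 0,"wz": 0,"claw": 1},
    {"tx": 0.1,"ty": -0.9,"tz": 0,"wx": 0,"wy": 0,"wz": 0,"claw": 1},
    {"tx": 0.1,"ty": -0.9,"tz": 0,"wx": 0,"wy": 0,"wz": 0,"claw": 1},
    {"tx": 0.1,"ty": -0.9,"tz": 0,"wx": 0,"wy": 0,"wz": 0,"claw": 1},
    {"tx": 0.1,"ty": -0.9,"tz": 0,"wx": 0,"wy": 0,"wz": 0,"claw": 1},
    {"tx": 0.1,"ty": -0.9,"tz": 0,"wx": 0,"wy": 0,"wz": 0,"claw": 1}
  ]
}}

```text
clock: 8.2
tool_pos: [0.5119, -0.1096, 0.2437]
eef_rot: [0.657, 0.754, -0.0, -0.001]
contact_force: [0.3, -0.6, 0.6]
opening: 0.999
finger_force: 0.0
```

{"name": "drive_tool", "arguments": {
  "targets": [
    {"tx": 0.1,"ty": -0.9,"tz": 0,"wx": 0,"wy": 0,"wz": 0,"claw": 1},
    {"tx": 0.05,"ty": -0.9,"tz": 0,"wx": 0,"wy": 0,"wz": 0,"claw": 1},
    {"tx": 0,"ty": -0.7,"tz": 0,"wx": 0,"wy": 0,"wz": 0,"claw": 1},
    {"tx": 0,"ty": 0,"tz": 0,"wx": 0,"wy": 0,"wz": 0,"claw": 1},
    {"tx": 0,"ty": 0,"tz": 0,"wx": 0,"wy": 0,"wz": 0,"claw": 1},
    {"tx": 0,"ty": 0,"tz": 0,"wx": 0,"wy": 0,"wz": 0,"claw": 1},
    {"tx": 0,"ty": 0,"tz": 0,"wx": 0,"wy": 0,"wz": 0,"claw": 1},
    {"tx": 0,"ty": 0,"tz": 0,"wx": 0,"wy": 0,"wz": 0,"claw": 1}
  ]
}}

```text
clock: 9.0
tool_pos: [0.5172, -0.1825, 0.2446]
eef_rot: [0.657, 0.754, 0.0, -0.0]
contact_force: [0.3, 0.1, 0.6]
opening: 0.999
finger_force: 0.0
```

Run:
```python
from h import *
a=snap('scene');A=pts(a)
print(r.get_state()['tool_pos'])
print(circ(A,np.array([.4887,.106]),.06,.095,.0175,.03),circ(A,np.array([.4887,.106]),.032,.05,.022,.03))
for o,c,lo,hi,R in(('sauce',(.517,-.184),.035,.095,.0235),('pepHead',(.535,-.27),.125,.142,.0245)):print(circ(A,np.array(c),lo,hi,R))
cv2.imwrite('pics/s3.png',cv2.resize(a['image'][120:300,120:430],None,fx=2.5,fy=2.5))
```

```text
[ 0.51720844 -0.1827545   0.24468571]
(array([0.4869, 0.1053]), 152, 2.0) (array([0.4885, 0.1056]), 88, 2.0)
(array([ 0.5211, -0.1826]), 383, 1.5)
(array([ 0.5385, -0.2705]), 134, 1.6)
```

View pics/s3.png

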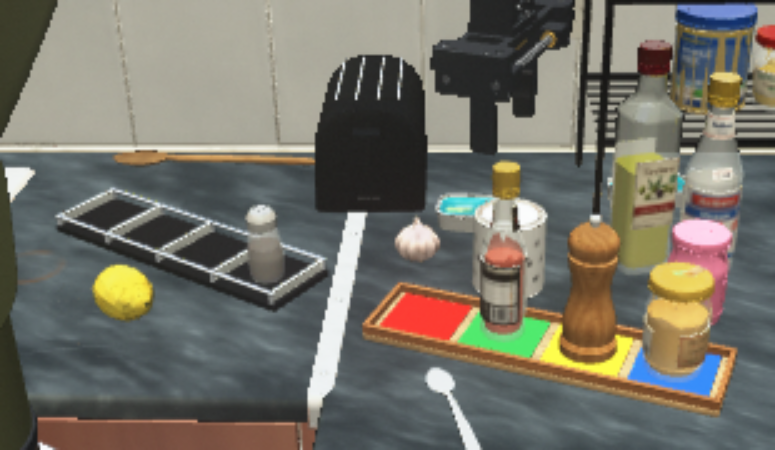

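The salt stands upright and centred in the rightmost bay (265,245); the sauce at (500,255) is next.

{"name": "drive_tool", "arguments": {
  "targets": [
    {"tx": 0.04,"ty": -0.02,"tz": -0.6,"wx": 0,"wy": 0,"wz": 0,"claw": 1},
    {"tx": 0,"ty": 0,"tz": -0.7,"wx": 0,"wy": 0,"wz": 0,"claw": 1},
    {"tx": 0,"ty": 0,"tz": -0.7,"wx": 0,"wy": 0,"wz": 0,"claw": 1},
    {"tx": 0,"ty": 0,"tz": -0.6,"wx": 0,"wy": 0,"wz": 0,"claw": 1},
    {"tx": 0,"ty": 0,"tz": -0.4,"wx": 0,"wy": 0,"wz": 0,"claw": 1},
    {"tx": 0,"ty": 0,"tz": -0.3,"wx": 0,"wy": 0,"wz": 0,"claw": 1},
    {"tx": 0,"ty": 0,"tz": 0,"wx": 0,"wy": 0,"wz": 0,"claw": 1},
    {"tx": 0,"ty": 0,"tz": 0,"wx": 0,"wy": 0,"wz": 0,"claw": 1}
  ]
}}

```text
clock: 9.85
tool_pos: [0.5186, -0.1843, 0.1461]
eef_rot: [0.657, 0.754, 0.0, 0.0]
contact_force: [-0.3, -0.2, 0.5]
opening: 1.002
finger_force: 0.0
```

{"name": "drive_tool", "arguments": {
  "targets": [
    {"tx": 0,"ty": 0,"tz": 0,"wx": 0,"wy": 0,"wz": 0,"claw": 0.2},
    {"tx": 0,"ty": 0,"tz": 0,"wx": 0,"wy": 0,"wz": 0,"claw": 0},
    {"tx": 0,"ty": 0,"tz": 0,"wx": 0,"wy": 0,"wz": 0,"claw": -0.1},
    {"tx": 0,"ty": 0,"tz": 0,"wx": 0,"wy": 0,"wz": 0,"claw": -0.2},
    {"tx": 0,"ty": 0,"tz": 0,"wx": 0,"wy": 0,"wz": 0,"claw": -0.3},
    {"tx": 0,"ty": 0,"tz": 0,"wx": 0,"wy": 0,"wz": 0,"claw": -1},
    {"tx": 0,"ty": 0,"tz": 0,"wx": 0,"wy": 0,"wz": 0,"claw": -1},
    {"tx": 0,"ty": 0,"tz": 0,"wx": 0,"wy": 0,"wz": 0,"claw": -1}
  ],
  "force": 25
}}

```text
clock: 10.65
tool_pos: [0.5187, -0.1842, 0.1457]
eef_rot: [0.657, 0.754, 0.0, 0.0]
contact_force: [1.3, 0.5, 0.1]
opening: 0.402
finger_force: 24.8
```

{"name": "drive_tool", "arguments": {
  "targets": [
    {"tx": 0,"ty": 0,"tz": 0.5,"wx": 0,"wy": 0,"wz": 0,"claw": -1},
    {"tx": 0,"ty": 0,"tz": 0.9,"wx": 0,"wy": 0,"wz": 0,"claw": -1},
    {"tx": 0,"ty": 0,"tz": 0.9,"wx": 0,"wy": 0,"wz": 0,"claw": -1},
    {"tx": 0,"ty": 0,"tz": 0.9,"wx": 0,"wy": 0,"wz": 0,"claw": -1},
    {"tx": 0,"ty": 0.2,"tz": 0.5,"wx": 0,"wy": 0,"wz": 0,"claw": -1},
    {"tx": 0,"ty": 0.5,"tz": 0,"wx": 0,"wy": 0,"wz": 0,"claw": -1},
    {"tx": 0,"ty": 0.8,"tz": 0,"wx": 0,"wy": 0,"wz": 0,"claw": -1},
    {"tx": 0,"ty": 0.9,"tz": 0,"wx": 0,"wy": 0,"wz": 0,"claw": -1}
  ]
}}

```text
clock: 11.45
tool_pos: [0.5169, -0.1109, 0.2552]
eef_rot: [0.658, 0.753, -0.001, -0.001]
contact_force: [-0.1, 0.2, -2.6]
opening: 0.406
finger_force: 24.6
```

{"name": "drive_tool", "arguments": {
  "targets": [
    {"tx": -0.1,"ty": 0.9,"tz": 0,"wx": 0,"wy": 0,"wz": 0,"claw": -1},
    {"tx": -0.1,"ty": 0.9,"tz": 0,"wx": 0,"wy": 0,"wz": 0,"claw": -1},
    {"tx": -0.1,"ty": 0.9,"tz": 0,"wx": 0,"wy": 0,"wz": 0,"claw": -1},
    {"tx": -0.1,"ty": 0.9,"tz": 0,"wx": 0,"wy": 0,"wz": 0,"claw": -1},
    {"tx": -0.1,"ty": 0.9,"tz": 0,"wx": 0,"wy": 0,"wz": 0,"claw": -1},
    {"tx": -0.1,"ty": 0.9,"tz": 0,"wx": 0,"wy": 0,"wz": 0,"claw": -1},
    {"tx": -0.1,"ty": 0.9,"tz": 0,"wx": 0,"wy": 0,"wz": 0,"claw": -1},
    {"tx": -0.1,"ty": 0.9,"tz": 0,"wx": 0,"wy": 0,"wz": 0,"claw": -1}
  ]
}}

```text
clock: 12.25
tool_pos: [0.4922, 0.1056, 0.2551]
eef_rot: [0.657, 0.754, -0.001, -0.001]
contact_force: [0.9, 0.5, -2.6]
opening: 0.409
finger_force: 24.6
```

{"name": "drive_tool", "arguments": {
  "targets": [
    {"tx": -0.1,"ty": 0.9,"tz": 0,"wx": 0,"wy": 0,"wz": 0,"claw": -1},
    {"tx": 0,"ty": 0.9,"tz": 0,"wx": 0,"wy": 0,"wz": 0,"claw": -1},
    {"tx": 0,"ty": 0.7,"tz": 0,"wx": 0,"wy": 0,"wz": 0,"claw": -1},
    {"tx": 0,"ty": 0.4,"tz": 0,"wx": 0,"wy": 0,"wz": 0,"claw": -1},
    {"tx": 0,"ty": 0.1,"tz": 0,"wx": 0,"wy": 0,"wz": 0,"claw": -1},
    {"tx": 0,"ty": 0,"tz": 0,"wx": 0,"wy": 0,"wz": 0,"claw": -1},
    {"tx": 0,"ty": 0,"tz": 0,"wx": 0,"wy": 0,"wz": 0,"claw": -1},
    {"tx": 0,"ty": 0,"tz": 0,"wx": 0,"wy": 0,"wz": 0,"claw": -1}
  ]
}}

```text
clock: 13.05
tool_pos: [0.4914, 0.1923, 0.2566]
eef_rot: [0.658, 0.753, -0.0, 0.0]
contact_force: [-0.4, -0.3, -3.9]
opening: 0.401
finger_force: 24.6
```

Run:
```python
from h import *
A=pts(snap('scene'));t=r.get_state()['tool_pos'];print(t)
f=t[2]-.1457+.013
for lo in(.02,.055):print(circ(A,t[:2],f+lo,f+lo+.035,.0235,.04))
```

```text
[0.49140708 0.19244763 0.2566852 ]
(array([0.4926, 0.1936]), 192, 2.0)
(array([0.4919, 0.1939]), 202, 2.0)
```

{"name": "drive_tool", "arguments": {
  "targets": [
    {"tx": 0,"ty": 0,"tz": -0.5,"wx": 0,"wy": 0,"wz": 0,"claw": -1},
    {"tx": 0,"ty": 0,"tz": -0.8,"wx": 0,"wy": 0,"wz": 0,"claw": -1},
    {"tx": 0,"ty": 0,"tz": -0.8,"wx": 0,"wy": 0,"wz": 0,"claw": -1},
    {"tx": 0,"ty": 0,"tz": -0.8,"wx": 0,"wy": 0,"wz": 0,"claw": -1},
    {"tx": 0,"ty": 0,"tz": -0.5,"wx": 0,"wy": 0,"wz": 0,"claw": -1},
    {"tx": 0,"ty": 0,"tz": -0.25,"wx": 0,"wy": 0,"wz": 0,"claw": -1},
    {"tx": 0,"ty": 0,"tz": -0.1,"wx": 0,"wy": 0,"wz": 0,"claw": -1},
    {"tx": 0,"ty": 0,"tz": 0,"wx": 0,"wy": 0,"wz": 0,"claw": -1}
  ]
}}

```text
clock: 13.9
tool_pos: [0.4916, 0.1936, 0.1444]
eef_rot: [0.657, 0.754, 0.0, 0.0]
contact_force: [-0.4, -0.7, -2.8]
opening: 0.403
finger_force: 24.6
```

{"name": "drive_tool", "arguments": {
  "targets": [
    {"tx": 0,"ty": 0,"tz": 0,"wx": 0,"wy": 0,"wz": 0,"claw": -1},
    {"tx": 0,"ty": 0,"tz": 0,"wx": 0,"wy": 0,"wz": 0,"claw": -0.1},
    {"tx": 0,"ty": 0,"tz": 0,"wx": 0,"wy": 0,"wz": 0,"claw": 0},
    {"tx": 0,"ty": 0,"tz": 0,"wx": 0,"wy": 0,"wz": 0,"claw": 0.2},
    {"tx": 0,"ty": 0,"tz": 0,"wx": 0,"wy": 0,"wz": 0,"claw": 0.5},
    {"tx": 0,"ty": 0,"tz": 0,"wx": 0,"wy": 0,"wz": 0,"claw": 1},
    {"tx": 0,"ty": 0,"tz": 0,"wx": 0,"wy": 0,"wz": 0,"claw": 1},
    {"tx": 0,"ty": 0,"tz": 0,"wx": 0,"wy": 0,"wz": 0,"claw": 1}
  ]
}}

```text
clock: 14.7
tool_pos: [0.4912, 0.1938, 0.1441]
eef_rot: [0.657, 0.754, 0.0, 0.0]
contact_force: [0.7, -0.3, -0.3]
opening: 0.931
finger_force: 0.0
```

{"name": "drive_tool", "arguments": {
  "targets": [
    {"tx": 0,"ty": 0,"tz": 0.8,"wx": 0,"wy": 0,"wz": 0,"claw": 1},
    {"tx": 0,"ty": 0,"tz": 1,"wx": 0,"wy": 0,"wz": 0,"claw": 1},
    {"tx": 0,"ty": 0,"tz": 1,"wx": 0,"wy": 0,"wz": 0,"claw": 1},
    {"tx": 0,"ty": 0,"tz": 0.8,"wx": 0,"wy": 0,"wz": 0,"claw": 1},
    {"tx": 0,"ty": -0.5,"tz": 0,"wx": 0,"wy": 0,"wz": 0,"claw": 1},
    {"tx": 0,"ty": -0.9,"tz": 0,"wx": 0,"wy": 0,"wz": 0,"claw": 1},
    {"tx": 0,"ty": -0.9,"tz": 0,"wx": 0,"wy": 0,"wz": 0,"claw": 1},
    {"tx": 0,"ty": -0.9,"tz": 0,"wx": 0,"wy": 0,"wz": 0,"claw": 1}
  ]
}}

```text
clock: 15.5
tool_pos: [0.4904, 0.0959, 0.2513]
eef_rot: [0.657, 0.754, -0.001, -0.0]
contact_force: [-0.1, -0.7, 0.3]
opening: 1.0
finger_force: 0.0
```

{"name": "drive_tool", "arguments": {
  "targets": [
    {"tx": 0.15,"ty": -0.9,"tz": 0,"wx": 0,"wy": 0,"wz": 0,"claw": 1},
    {"tx": 0.15,"ty": -0.9,"tz": 0,"wx": 0,"wy": 0,"wz": 0,"claw": 1},
    {"tx": 0.15,"ty": -0.9,"tz": 0,"wx": 0,"wy": 0,"wz": 0,"claw": 1},
    {"tx": 0.15,"ty": -0.9,"tz": 0,"wx": 0,"wy": 0,"wz": 0,"claw": 1},
    {"tx": 0.15,"ty": -0.9,"tz": 0,"wx": 0,"wy": 0,"wz": 0,"claw": 1},
    {"tx": 0.15,"ty": -0.9,"tz": 0,"wx": 0,"wy": 0,"wz": 0,"claw": 1},
    {"tx": 0.15,"ty": -0.9,"tz": 0,"wx": 0,"wy": 0,"wz": 0,"claw": 1},
    {"tx": 0.15,"ty": -0.9,"tz": 0,"wx": 0,"wy": 0,"wz": 0,"claw": 1}
  ]
}}

```text
clock: 16.3
tool_pos: [0.5262, -0.1201, 0.2511]
eef_rot: [0.657, 0.753, -0.001, -0.001]
contact_force: [-0.4, -0.5, -0.1]
opening: 0.997
finger_force: 0.0
```

{"name": "drive_tool", "arguments": {
  "targets": [
    {"tx": 0.15,"ty": -0.9,"tz": 0,"wx": 0,"wy": 0,"wz": 0,"claw": 1},
    {"tx": 0.1,"ty": -0.9,"tz": 0,"wx": 0,"wy": 0,"wz": 0,"claw": 1},
    {"tx": 0,"ty": -0.9,"tz": 0,"wx": 0,"wy": 0,"wz": 0,"claw": 1},
    {"tx": 0,"ty": -0.9,"tz": 0,"wx": 0,"wy": 0,"wz": 0,"claw": 1},
    {"tx": 0,"ty": -0.9,"tz": 0,"wx": 0,"wy": 0,"wz": 0,"claw": 1},
    {"tx": 0,"ty": -0.6,"tz": 0,"wx": 0,"wy": 0,"wz": 0,"claw": 1},
    {"tx": 0,"ty": 0,"tz": 0,"wx": 0,"wy": 0,"wz": 0,"claw": 1},
    {"tx": 0,"ty": 0,"tz": 0,"wx": 0,"wy": 0,"wz": 0,"claw": 1}
  ]
}}

```text
clock: 17.1
tool_pos: [0.5344, -0.2703, 0.2515]
eef_rot: [0.657, 0.754, 0.0, -0.001]
contact_force: [0.2, -0.5, 0.0]
opening: 0.999
finger_force: 0.0
```

Run:
```python
from h import *
a=snap('scene');A=pts(a);print(r.get_state()['tool_pos'])
c=np.array([.491,.194])
for lo in(.03,.065):print(circ(A,c,lo,lo+.035,.0235,.04))
cv2.imwrite('pics/s4.png',cv2.resize(a['image'][120:300,120:430],None,fx=2.5,fy=2.5))
```

```text
[ 0.53480303 -0.26937407  0.25170394]
(array([0.4942, 0.1959]), 167, 1.9)
(array([0.494 , 0.1953]), 179, 1.9)
```

View pics/s4.png

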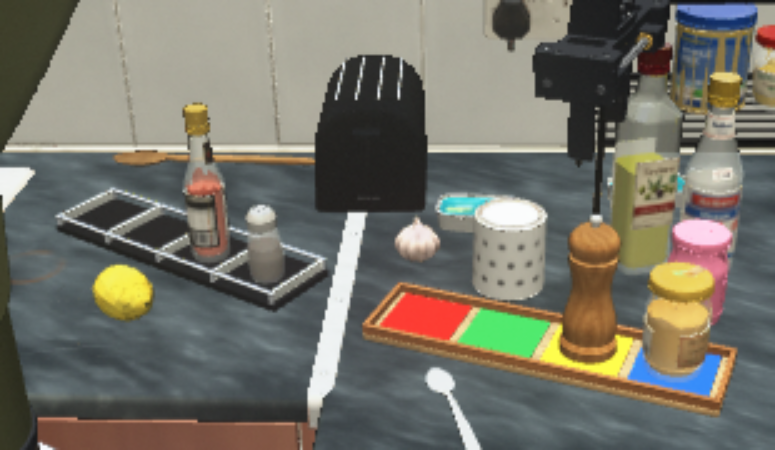

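Sauce upright in the second bay from the right (205,215). Pepper next at (590,290).

{"name": "drive_tool", "arguments": {
  "targets": [
    {"tx": 0,"ty": -0.03,"tz": -0.6,"wx": 0,"wy": 0,"wz": 0,"claw": 1},
    {"tx": 0,"ty": 0,"tz": -0.9,"wx": 0,"wy": 0,"wz": 0,"claw": 1},
    {"tx": 0,"ty": 0,"tz": -0.9,"wx": 0,"wy": 0,"wz": 0,"claw": 1},
    {"tx": 0,"ty": 0,"tz": -0.9,"wx": 0,"wy": 0,"wz": 0,"claw": 1},
    {"tx": 0,"ty": 0,"tz": -0.6,"wx": 0,"wy": 0,"wz": 0,"claw": 1},
    {"tx": 0,"ty": 0,"tz": -0.42,"wx": 0,"wy": 0,"wz": 0,"claw": 1},
    {"tx": 0,"ty": 0,"tz": 0,"wx": 0,"wy": 0,"wz": 0,"claw": 1},
    {"tx": 0,"ty": 0,"tz": 0,"wx": 0,"wy": 0,"wz": 0,"claw": 0.4}
  ]
}}

```text
clock: 17.95
tool_pos: [0.5353, -0.2715, 0.1231]
eef_rot: [0.657, 0.754, 0.0, 0.0]
contact_force: [-0.1, 0.5, 0.5]
opening: 0.932
finger_force: 0.0
```

{"name": "drive_tool", "arguments": {
  "targets": [
    {"tx": 0,"ty": 0,"tz": 0,"wx": 0,"wy": 0,"wz": 0,"claw": 0.3},
    {"tx": 0,"ty": 0,"tz": 0,"wx": 0,"wy": 0,"wz": 0,"claw": 0.2},
    {"tx": 0,"ty": 0,"tz": 0,"wx": 0,"wy": 0,"wz": 0,"claw": 0.1},
    {"tx": 0,"ty": 0,"tz": 0,"wx": 0,"wy": 0,"wz": 0,"claw": 0.05},
    {"tx": 0,"ty": 0,"tz": 0,"wx": 0,"wy": 0,"wz": 0,"claw": -1},
    {"tx": 0,"ty": 0,"tz": 0,"wx": 0,"wy": 0,"wz": 0,"claw": -1},
    {"tx": 0,"ty": 0,"tz": 0,"wx": 0,"wy": 0,"wz": 0,"claw": -1},
    {"tx": 0,"ty": 0,"tz": 0,"wx": 0,"wy": 0,"wz": 0,"claw": -1}
  ],
  "force": 25
}}

```text
clock: 18.75
tool_pos: [0.5351, -0.2723, 0.1229]
eef_rot: [0.657, 0.754, 0.0, 0.0]
contact_force: [0.2, 0.6, 3.8]
opening: 0.53
finger_force: 23.9
```

{"name": "drive_tool", "arguments": {
  "targets": [
    {"tx": 0,"ty": 0,"tz": 0.5,"wx": 0,"wy": 0,"wz": 0,"claw": -1},
    {"tx": 0,"ty": 0,"tz": 0.9,"wx": 0,"wy": 0,"wz": 0,"claw": -1},
    {"tx": 0,"ty": 0,"tz": 0.9,"wx": 0,"wy": 0,"wz": 0,"claw": -1},
    {"tx": 0,"ty": 0,"tz": 0.9,"wx": 0,"wy": 0,"wz": 0,"claw": -1},
    {"tx": 0,"ty": 0,"tz": 0.9,"wx": 0,"wy": 0,"wz": 0,"claw": -1},
    {"tx": 0,"ty": 0,"tz": 0.9,"wx": 0,"wy": 0,"wz": 0,"claw": -1},
    {"tx": 0,"ty": 0,"tz": 0.9,"wx": 0,"wy": 0,"wz": 0,"claw": -1},
    {"tx": 0,"ty": 0,"tz": 0.9,"wx": 0,"wy": 0,"wz": 0,"claw": -1}
  ]
}}

```text
clock: 19.55
tool_pos: [0.5338, -0.2718, 0.3268]
eef_rot: [0.657, 0.754, -0.0, -0.001]
contact_force: [-0.1, -0.1, -2.4]
opening: 0.531
finger_force: 24.0
```

{"name": "drive_tool", "arguments": {
  "targets": [
    {"tx": 0,"ty": 0.4,"tz": 0,"wx": 0,"wy": 0,"wz": 0,"claw": -1},
    {"tx": -0.1,"ty": 0.8,"tz": 0,"wx": 0,"wy": 0,"wz": 0,"claw": -1},
    {"tx": -0.1,"ty": 0.9,"tz": 0,"wx": 0,"wy": 0,"wz": 0,"claw": -1},
    {"tx": -0.1,"ty": 0.9,"tz": 0,"wx": 0,"wy": 0,"wz": 0,"claw": -1},
    {"tx": -0.1,"ty": 0.9,"tz": 0,"wx": 0,"wy": 0,"wz": 0,"claw": -1},
    {"tx": -0.1,"ty": 0.9,"tz": 0,"wx": 0,"wy": 0,"wz": 0,"claw": -1},
    {"tx": -0.1,"ty": 0.9,"tz": 0,"wx": 0,"wy": 0,"wz": 0,"claw": -1},
    {"tx": -0.1,"ty": 0.9,"tz": 0,"wx": 0,"wy": 0,"wz": 0,"claw": -1}
  ]
}}

```text
clock: 20.35
tool_pos: [0.512, -0.0721, 0.3247]
eef_rot: [0.657, 0.754, -0.001, -0.002]
contact_force: [-0.8, 0.3, -1.9]
opening: 0.53
finger_force: 24.0
```

{"name": "drive_tool", "arguments": {
  "targets": [
    {"tx": -0.1,"ty": 0.9,"tz": 0,"wx": 0,"wy": 0,"wz": 0,"claw": -1},
    {"tx": -0.1,"ty": 0.9,"tz": 0,"wx": 0,"wy": 0,"wz": 0,"claw": -1},
    {"tx": -0.1,"ty": 0.9,"tz": 0,"wx": 0,"wy": 0,"wz": 0,"claw": -1},
    {"tx": -0.1,"ty": 0.9,"tz": 0,"wx": 0,"wy": 0,"wz": 0,"claw": -1},
    {"tx": -0.1,"ty": 0.9,"tz": 0,"wx": 0,"wy": 0,"wz": 0,"claw": -1},
    {"tx": -0.1,"ty": 0.9,"tz": 0,"wx": 0,"wy": 0,"wz": 0,"claw": -1},
    {"tx": -0.1,"ty": 0.9,"tz": 0,"wx": 0,"wy": 0,"wz": 0,"claw": -1},
    {"tx": 0,"ty": 0.9,"tz": 0,"wx": 0,"wy": 0,"wz": 0,"claw": -1}
  ]
}}

```text
clock: 21.15
tool_pos: [0.4905, 0.1432, 0.3248]
eef_rot: [0.657, 0.754, -0.002, -0.001]
contact_force: [0.7, 0.1, -2.6]
opening: 0.535
finger_force: 24.0
```

{"name": "drive_tool", "arguments": {
  "targets": [
    {"tx": 0,"ty": 0.9,"tz": 0,"wx": 0,"wy": 0,"wz": 0,"claw": -1},
    {"tx": 0,"ty": 0.9,"tz": 0,"wx": 0,"wy": 0,"wz": 0,"claw": -1},
    {"tx": 0,"ty": 0.9,"tz": 0,"wx": 0,"wy": 0,"wz": 0,"claw": -1},
    {"tx": 0,"ty": 0.9,"tz": 0,"wx": 0,"wy": 0,"wz": 0,"claw": -1},
    {"tx": 0,"ty": 0.7,"tz": 0,"wx": 0,"wy": 0,"wz": 0,"claw": -1},
    {"tx": 0,"ty": 0.3,"tz": 0,"wx": 0,"wy": 0,"wz": 0,"claw": -1},
    {"tx": 0,"ty": 0,"tz": 0,"wx": 0,"wy": 0,"wz": 0,"claw": -1},
    {"tx": 0,"ty": 0,"tz": 0,"wx": 0,"wy": 0,"wz": 0,"claw": -1}
  ]
}}

```text
clock: 21.95
tool_pos: [0.4924, 0.2784, 0.3258]
eef_rot: [0.658, 0.753, -0.001, 0.0]
contact_force: [0.5, -0.5, -0.9]
opening: 0.53
finger_force: 24.0
```

Run:
```python
from h import *
a=snap('scene');A=pts(a);t=r.get_state()['tool_pos'];print(t)
f=t[2]-.1229+.013
print(circ(A,t[:2],f+.004,f+.014,.029,.05),circ(A,t[:2],f+.04,f+.1,.022,.05))
cv2.imwrite('pics/s5.png',cv2.resize(a['image'][60:260,100:320],None,fx=2.5,fy=2.5))
```

```text
[0.49270752 0.27797846 0.32607489]
(array([0.4927, 0.278 ]), 69, 2.1) (array([0.4925, 0.2802]), 334, 3.0)
```

View pics/s5.png

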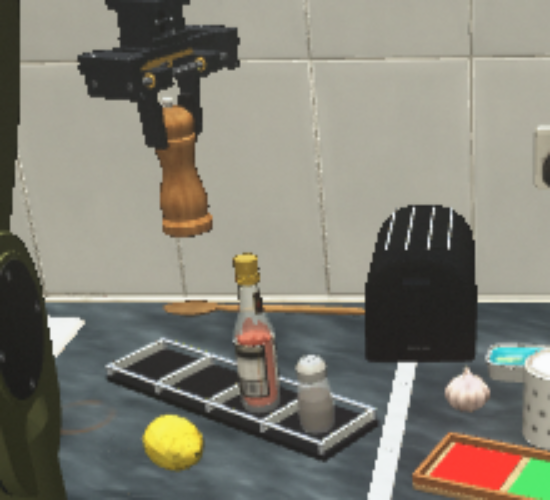

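{"name": "drive_tool", "arguments": {
  "targets": [
    {"tx": 0,"ty": 0.1,"tz": -0.6,"wx": 0,"wy": 0,"wz": 0,"claw": -1},
    {"tx": 0,"ty": 0,"tz": -0.9,"wx": 0,"wy": 0,"wz": 0,"claw": -1},
    {"tx": 0,"ty": 0,"tz": -0.9,"wx": 0,"wy": 0,"wz": 0,"claw": -1},
    {"tx": 0,"ty": 0,"tz": -0.9,"wx": 0,"wy": 0,"wz": 0,"claw": -1},
    {"tx": 0,"ty": 0,"tz": -0.9,"wx": 0,"wy": 0,"wz": 0,"claw": -1},
    {"tx": 0,"ty": 0,"tz": -0.9,"wx": 0,"wy": 0,"wz": 0,"claw": -1},
    {"tx": 0,"ty": 0,"tz": -0.5,"wx": 0,"wy": 0,"wz": 0,"claw": -1},
    {"tx": 0,"ty": 0,"tz": 0,"wx": 0,"wy": 0,"wz": 0,"claw": -1}
  ]
}}

```text
clock: 22.8
tool_pos: [0.4918, 0.2805, 0.1567]
eef_rot: [0.658, 0.753, -0.002, -0.0]
contact_force: [-0.3, -0.2, -1.8]
opening: 0.533
finger_force: 24.0
```

Run:
```python
from h import *
A=pts(snap('scene'));t=r.get_state()['tool_pos'];print(t)
f=t[2]-.1229+.013
for lo,hi,R in((.002,.016,.028),(.03,.05,.022),(.05,.07,.022),(.07,.09,.022)):print(f,circ(A,t[:2],f+lo,f+hi,R,.04))
```

```text
[0.49267166 0.28125666 0.15806222]
0.04816222422630698 (array([0.4919, 0.28  ]), 89, 2.6)
0.04816222422630698 (array([0.4884, 0.2776]), 121, 2.6)
0.04816222422630698 (array([0.4918, 0.2825]), 105, 2.7)
0.04816222422630698 (array([0.493 , 0.2846]), 83, 2.0)
```

{"name": "drive_tool", "arguments": {
  "targets": [
    {"tx": 0,"ty": 0,"tz": -0.4,"wx": 0,"wy": 0,"wz": 0,"claw": -1},
    {"tx": 0,"ty": 0,"tz": -0.4,"wx": 0,"wy": 0,"wz": 0,"claw": -1},
    {"tx": 0,"ty": 0,"tz": -0.3,"wx": 0,"wy": 0,"wz": 0,"claw": -1},
    {"tx": 0,"ty": 0,"tz": -0.13,"wx": 0,"wy": 0,"wz": 0,"claw": -1},
    {"tx": 0,"ty": 0,"tz": 0,"wx": 0,"wy": 0,"wz": 0,"claw": -1},
    {"tx": 0,"ty": 0,"tz": 0,"wx": 0,"wy": 0,"wz": 0,"claw": -1},
    {"tx": 0,"ty": 0,"tz": 0,"wx": 0,"wy": 0,"wz": 0,"claw": 0.12},
    {"tx": 0,"ty": 0,"tz": 0,"wx": 0,"wy": 0,"wz": 0,"claw": 0.2}
  ]
}}

```text
clock: 23.65
tool_pos: [0.4932, 0.2831, 0.1222]
eef_rot: [0.657, 0.754, 0.001, 0.0]
contact_force: [-0.7, 0.3, 0.3]
opening: 0.598
finger_force: 0.0
```

{"name": "drive_tool", "arguments": {
  "targets": [
    {"tx": 0,"ty": 0,"tz": 0,"wx": 0,"wy": 0,"wz": 0,"claw": 0.5},
    {"tx": 0,"ty": 0,"tz": 0,"wx": 0,"wy": 0,"wz": 0,"claw": 1},
    {"tx": 0,"ty": 0,"tz": 0,"wx": 0,"wy": 0,"wz": 0,"claw": 1},
    {"tx": 0,"ty": 0,"tz": 0,"wx": 0,"wy": 0,"wz": 0,"claw": 1},
    {"tx": 0,"ty": 0,"tz": 0.6,"wx": 0,"wy": 0,"wz": 0,"claw": 1},
    {"tx": 0,"ty": 0,"tz": 1,"wx": 0,"wy": 0,"wz": 0,"claw": 1},
    {"tx": 0,"ty": 0,"tz": 1,"wx": 0,"wy": 0,"wz": 0,"claw": 1},
    {"tx": 0,"ty": 0,"tz": 1,"wx": 0,"wy": 0,"wz": 0,"claw": 1}
  ]
}}

```text
clock: 24.45
tool_pos: [0.4925, 0.2827, 0.2307]
eef_rot: [0.657, 0.754, -0.0, -0.0]
contact_force: [0.5, -0.8, -0.4]
opening: 1.0
finger_force: 0.0
```

{"name": "drive_tool", "arguments": {
  "targets": [
    {"tx": 0,"ty": 0,"tz": 0.8,"wx": 0,"wy": 0,"wz": 0,"claw": 1},
    {"tx": 0,"ty": -0.9,"tz": 0,"wx": 0,"wy": 0,"wz": 0,"claw": 1},
    {"tx": 0,"ty": -0.9,"tz": 0,"wx": 0,"wy": 0,"wz": 0,"claw": 1},
    {"tx": 0,"ty": -0.9,"tz": 0,"wx": 0,"wy": 0,"wz": 0,"claw": 1},
    {"tx": 0,"ty": -0.9,"tz": 0,"wx": 0,"wy": 0,"wz": 0,"claw": 1},
    {"tx": 0,"ty": -0.9,"tz": 0,"wx": 0,"wy": 0,"wz": 0,"claw": 1},
    {"tx": 0,"ty": -0.9,"tz": 0,"wx": 0,"wy": 0,"wz": 0,"claw": 1},
    {"tx": 0,"ty": -0.9,"tz": 0,"wx": 0,"wy": 0,"wz": 0,"claw": 1}
  ]
}}

```text
clock: 25.25
tool_pos: [0.4926, 0.0928, 0.2537]
eef_rot: [0.657, 0.754, 0.0, 0.0]
contact_force: [-0.4, -0.8, -0.1]
opening: 1.002
finger_force: 0.0
```

{"name": "drive_tool", "arguments": {
  "targets": [
    {"tx": 0.1,"ty": -0.9,"tz": 0,"wx": 0,"wy": 0,"wz": 0,"claw": 1},
    {"tx": 0.1,"ty": -0.9,"tz": 0,"wx": 0,"wy": 0,"wz": 0,"claw": 1},
    {"tx": 0.1,"ty": -0.9,"tz": 0,"wx": 0,"wy": 0,"wz": 0,"claw": 1},
    {"tx": 0.1,"ty": -0.9,"tz": 0,"wx": 0,"wy": 0,"wz": 0,"claw": 1},
    {"tx": 0.1,"ty": -0.9,"tz": 0,"wx": 0,"wy": 0,"wz": 0,"claw": 1},
    {"tx": 0.1,"ty": -0.9,"tz": 0,"wx": 0,"wy": 0,"wz": 0,"claw": 1},
    {"tx": 0.1,"ty": -0.9,"tz": 0,"wx": 0,"wy": 0,"wz": 0,"claw": 1},
    {"tx": 0.1,"ty": -0.9,"tz": 0,"wx": 0,"wy": 0,"wz": 0,"claw": 1}
  ]
}}

```text
clock: 26.05
tool_pos: [0.5167, -0.1233, 0.2537]
eef_rot: [0.657, 0.754, 0.0, -0.0]
contact_force: [-0.4, 0.8, -0.5]
opening: 0.996
finger_force: 0.0
```

{"name": "drive_tool", "arguments": {
  "targets": [
    {"tx": 0.15,"ty": -0.9,"tz": 0,"wx": 0,"wy": 0,"wz": 0,"claw": 1},
    {"tx": 0.15,"ty": -0.9,"tz": 0,"wx": 0,"wy": 0,"wz": 0,"claw": 1},
    {"tx": 0.15,"ty": -0.9,"tz": 0,"wx": 0,"wy": 0,"wz": 0,"claw": 1},
    {"tx": 0.15,"ty": -0.9,"tz": 0,"wx": 0,"wy": 0,"wz": 0,"claw": 1},
    {"tx": 0.15,"ty": -0.9,"tz": 0,"wx": 0,"wy": 0,"wz": 0,"claw": 1},
    {"tx": 0.15,"ty": -0.9,"tz": 0,"wx": 0,"wy": 0,"wz": 0,"claw": 1},
    {"tx": 0.1,"ty": -0.9,"tz": 0,"wx": 0,"wy": 0,"wz": 0,"claw": 1},
    {"tx": 0,"ty": -0.9,"tz": 0,"wx": 0,"wy": 0,"wz": 0,"claw": 1}
  ]
}}

```text
clock: 26.85
tool_pos: [0.547, -0.339, 0.2535]
eef_rot: [0.657, 0.754, 0.0, -0.0]
contact_force: [0.6, -0.4, -0.3]
opening: 0.998
finger_force: 0.0
```

{"name": "drive_tool", "arguments": {
  "targets": [
    {"tx": 0,"ty": -0.6,"tz": 0,"wx": 0,"wy": 0,"wz": 0,"claw": 1},
    {"tx": 0,"ty": 0,"tz": 0,"wx": 0,"wy": 0,"wz": 0,"claw": 1},
    {"tx": 0,"ty": 0,"tz": 0,"wx": 0,"wy": 0,"wz": 0,"claw": 1},
    {"tx": 0,"ty": 0,"tz": 0,"wx": 0,"wy": 0,"wz": 0,"claw": 1},
    {"tx": 0,"ty": 0,"tz": 0,"wx": 0,"wy": 0,"wz": 0,"claw": 1},
    {"tx": 0,"ty": 0,"tz": 0,"wx": 0,"wy": 0,"wz": 0,"claw": 1},
    {"tx": 0,"ty": 0,"tz": 0,"wx": 0,"wy": 0,"wz": 0,"claw": 1},
    {"tx": 0,"ty": 0,"tz": 0,"wx": 0,"wy": 0,"wz": 0,"claw": 1}
  ]
}}

```text
clock: 27.65
tool_pos: [0.5468, -0.3559, 0.2537]
eef_rot: [0.657, 0.754, 0.0, 0.0]
contact_force: [-0.2, 0.2, -0.4]
opening: 0.998
finger_force: 0.0
```

Run:
```python
from h import *
a=snap('scene');A=pts(a);print(r.get_state()['tool_pos'])
c=np.array([.493,.282])
print(circ(A,c,.012,.024,.028,.04),circ(A,c,.119,.145,.0245,.04))
print(circ(A,np.array([.547,-.357]),.06,.085,.031))
cv2.imwrite('pics/s6.png',cv2.resize(a['image'][120:300,120:430],None,fx=2.5,fy=2.5))
```

```text
[ 0.54679926 -0.3559761   0.25370445]
(array([0.4931, 0.2832]), 85, 7.5) (array([0.4961, 0.2859]), 153, 3.4)
(array([ 0.5482, -0.357 ]), 242, 1.7)
```

View pics/s6.png

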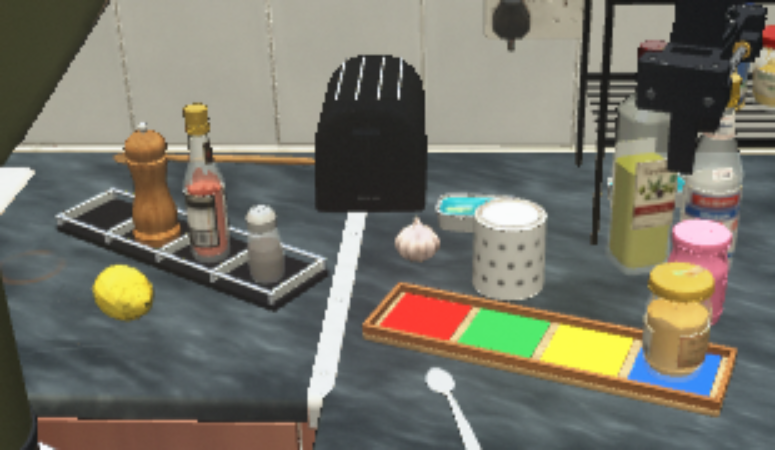

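Pepper is upright in its bay (155,190). Only the jar at (680,320) remains; the pink jar is behind it at (700,270).

{"name": "drive_tool", "arguments": {
  "targets": [
    {"tx": 0.03,"ty": -0.03,"tz": -0.6,"wx": 0,"wy": 0,"wz": 0,"claw": 1},
    {"tx": 0,"ty": 0,"tz": -0.9,"wx": 0,"wy": 0,"wz": 0,"claw": 1},
    {"tx": 0,"ty": 0,"tz": -0.9,"wx": 0,"wy": 0,"wz": 0,"claw": 1},
    {"tx": 0,"ty": 0,"tz": -0.9,"wx": 0,"wy": 0,"wz": 0,"claw": 1},
    {"tx": 0,"ty": 0,"tz": -0.8,"wx": 0,"wy": 0,"wz": 0,"claw": 1},
    {"tx": 0,"ty": 0,"tz": -0.4,"wx": 0,"wy": 0,"wz": 0,"claw": 1},
    {"tx": 0,"ty": 0,"tz": 0,"wx": 0,"wy": 0,"wz": 0,"claw": 1},
    {"tx": 0,"ty": 0,"tz": 0,"wx": 0,"wy": 0,"wz": 0,"claw": 1}
  ]
}}

```text
clock: 28.5
tool_pos: [0.5482, -0.3574, 0.1194]
eef_rot: [0.657, 0.754, 0.0, 0.001]
contact_force: [0.4, 0.9, 0.0]
opening: 1.002
finger_force: 0.0
```

{"name": "drive_tool", "arguments": {
  "targets": [
    {"tx": 0,"ty": 0,"tz": -0.4,"wx": 0,"wy": 0,"wz": 0,"claw": 1},
    {"tx": 0,"ty": 0,"tz": -0.4,"wx": 0,"wy": 0,"wz": 0,"claw": 1},
    {"tx": 0,"ty": 0,"tz": -0.4,"wx": 0,"wy": 0,"wz": 0,"claw": 1},
    {"tx": 0,"ty": 0,"tz": -0.3,"wx": 0,"wy": 0,"wz": 0,"claw": 1},
    {"tx": 0,"ty": 0,"tz": -0.24,"wx": 0,"wy": 0,"wz": 0,"claw": 1},
    {"tx": 0,"ty": 0,"tz": 0,"wx": 0,"wy": 0,"wz": 0,"claw": 1},
    {"tx": 0,"ty": 0,"tz": 0,"wx": 0,"wy": 0,"wz": 0,"claw": 1},
    {"tx": 0,"ty": 0,"tz": 0,"wx": 0,"wy": 0,"wz": 0,"claw": 1}
  ]
}}

```text
clock: 29.3
tool_pos: [0.548, -0.3573, 0.0669]
eef_rot: [0.657, 0.754, 0.0, 0.001]
contact_force: [-0.0, 0.5, -0.0]
opening: 0.997
finger_force: 0.0
```

{"name": "drive_tool", "arguments": {
  "targets": [
    {"tx": 0,"ty": 0,"tz": 0,"wx": 0,"wy": 0,"wz": 0,"claw": 0.6},
    {"tx": 0,"ty": 0,"tz": 0,"wx": 0,"wy": 0,"wz": 0,"claw": 0.5},
    {"tx": 0,"ty": 0,"tz": 0,"wx": 0,"wy": 0,"wz": 0,"claw": 0.4},
    {"tx": 0,"ty": 0,"tz": 0,"wx": 0,"wy": 0,"wz": 0,"claw": 0.3},
    {"tx": 0,"ty": 0,"tz": 0,"wx": 0,"wy": 0,"wz": 0,"claw": -1},
    {"tx": 0,"ty": 0,"tz": 0,"wx": 0,"wy": 0,"wz": 0,"claw": -1},
    {"tx": 0,"ty": 0,"tz": 0,"wx": 0,"wy": 0,"wz": 0,"claw": -1},
    {"tx": 0,"ty": 0,"tz": 0,"wx": 0,"wy": 0,"wz": 0,"claw": -1}
  ],
  "force": 35
}}

```text
clock: 30.1
tool_pos: [0.5479, -0.3571, 0.0666]
eef_rot: [0.657, 0.754, 0.0, 0.0]
contact_force: [0.3, -0.3, 1.1]
opening: 0.67
finger_force: 34.9
```

{"name": "drive_tool", "arguments": {
  "targets": [
    {"tx": 0,"ty": 0,"tz": 0.4,"wx": 0,"wy": 0,"wz": 0,"claw": -1},
    {"tx": 0,"ty": 0,"tz": 0.9,"wx": 0,"wy": 0,"wz": 0,"claw": -1},
    {"tx": 0,"ty": 0,"tz": 0.9,"wx": 0,"wy": 0,"wz": 0,"claw": -1},
    {"tx": 0,"ty": 0,"tz": 0.9,"wx": 0,"wy": 0,"wz": 0,"claw": -1},
    {"tx": 0,"ty": 0,"tz": 0.9,"wx": 0,"wy": 0,"wz": 0,"claw": -1},
    {"tx": 0,"ty": 0,"tz": 0.9,"wx": 0,"wy": 0,"wz": 0,"claw": -1},
    {"tx": 0,"ty": 0,"tz": 0.9,"wx": 0,"wy": 0,"wz": 0,"claw": -1},
    {"tx": 0,"ty": 0,"tz": 0.9,"wx": 0,"wy": 0,"wz": 0,"claw": -1}
  ]
}}

```text
clock: 30.9
tool_pos: [0.5467, -0.3566, 0.2685]
eef_rot: [0.657, 0.754, -0.0, -0.001]
contact_force: [-0.1, 0.0, -4.5]
opening: 0.673
finger_force: 34.9
```

{"name": "drive_tool", "arguments": {
  "targets": [
    {"tx": 0,"ty": 0.3,"tz": 0.4,"wx": 0,"wy": 0,"wz": 0,"claw": -1},
    {"tx": -0.1,"ty": 0.7,"tz": 0,"wx": 0,"wy": 0,"wz": 0,"claw": -1},
    {"tx": -0.1,"ty": 0.9,"tz": 0,"wx": 0,"wy": 0,"wz": 0,"claw": -1},
    {"tx": -0.1,"ty": 0.9,"tz": 0,"wx": 0,"wy": 0,"wz": 0,"claw": -1},
    {"tx": -0.1,"ty": 0.9,"tz": 0,"wx": 0,"wy": 0,"wz": 0,"claw": -1},
    {"tx": -0.1,"ty": 0.9,"tz": 0,"wx": 0,"wy": 0,"wz": 0,"claw": -1},
    {"tx": -0.1,"ty": 0.9,"tz": 0,"wx": 0,"wy": 0,"wz": 0,"claw": -1},
    {"tx": -0.1,"ty": 0.9,"tz": 0,"wx": 0,"wy": 0,"wz": 0,"claw": -1}
  ]
}}

```text
clock: 31.7
tool_pos: [0.5253, -0.1629, 0.2788]
eef_rot: [0.657, 0.754, -0.0, -0.001]
contact_force: [-0.3, 0.2, -3.7]
opening: 0.672
finger_force: 34.9
```

{"name": "drive_tool", "arguments": {
  "targets": [
    {"tx": -0.1,"ty": 0.9,"tz": 0,"wx": 0,"wy": 0,"wz": 0,"claw": -1},
    {"tx": -0.1,"ty": 0.9,"tz": 0,"wx": 0,"wy": 0,"wz": 0,"claw": -1},
    {"tx": -0.1,"ty": 0.9,"tz": 0,"wx": 0,"wy": 0,"wz": 0,"claw": -1},
    {"tx": -0.1,"ty": 0.9,"tz": 0,"wx": 0,"wy": 0,"wz": 0,"claw": -1},
    {"tx": -0.1,"ty": 0.9,"tz": 0,"wx": 0,"wy": 0,"wz": 0,"claw": -1},
    {"tx": -0.1,"ty": 0.9,"tz": 0,"wx": 0,"wy": 0,"wz": 0,"claw": -1},
    {"tx": -0.1,"ty": 0.9,"tz": 0,"wx": 0,"wy": 0,"wz": 0,"claw": -1},
    {"tx": -0.1,"ty": 0.9,"tz": 0,"wx": 0,"wy": 0,"wz": 0,"claw": -1}
  ]
}}

```text
clock: 32.5
tool_pos: [0.501, 0.0525, 0.2789]
eef_rot: [0.657, 0.754, -0.001, -0.001]
contact_force: [0.9, 0.7, -3.7]
opening: 0.673
finger_force: 34.9
```

{"name": "drive_tool", "arguments": {
  "targets": [
    {"tx": -0.1,"ty": 0.9,"tz": 0,"wx": 0,"wy": 0,"wz": 0,"claw": -1},
    {"tx": -0.1,"ty": 0.9,"tz": 0,"wx": 0,"wy": 0,"wz": 0,"claw": -1},
    {"tx": -0.05,"ty": 0.9,"tz": 0,"wx": 0,"wy": 0,"wz": 0,"claw": -1},
    {"tx": 0,"ty": 0.9,"tz": 0,"wx": 0,"wy": 0,"wz": 0,"claw": -1},
    {"tx": 0,"ty": 0.9,"tz": 0,"wx": 0,"wy": 0,"wz": 0,"claw": -1},
    {"tx": 0,"ty": 0.9,"tz": 0,"wx": 0,"wy": 0,"wz": 0,"claw": -1},
    {"tx": 0,"ty": 0.9,"tz": 0,"wx": 0,"wy": 0,"wz": 0,"claw": -1},
    {"tx": 0,"ty": 0.9,"tz": 0,"wx": 0,"wy": 0,"wz": 0,"claw": -1}
  ]
}}

```text
clock: 33.3
tool_pos: [0.4935, 0.268, 0.2787]
eef_rot: [0.657, 0.754, -0.001, -0.001]
contact_force: [-0.1, 0.3, -2.7]
opening: 0.675
finger_force: 34.9
```

{"name": "drive_tool", "arguments": {
  "targets": [
    {"tx": 0,"ty": 0.9,"tz": 0,"wx": 0,"wy": 0,"wz": 0,"claw": -1},
    {"tx": 0,"ty": 0.9,"tz": 0,"wx": 0,"wy": 0,"wz": 0,"claw": -1},
    {"tx": 0,"ty": 0.9,"tz": 0,"wx": 0,"wy": 0,"wz": 0,"claw": -1},
    {"tx": 0,"ty": 0.5,"tz": 0,"wx": 0,"wy": 0,"wz": 0,"claw": -1},
    {"tx": 0,"ty": 0.2,"tz": 0,"wx": 0,"wy": 0,"wz": 0,"claw": -1},
    {"tx": 0,"ty": 0,"tz": 0,"wx": 0,"wy": 0,"wz": 0,"claw": -1},
    {"tx": 0,"ty": 0,"tz": 0,"wx": 0,"wy": 0,"wz": 0,"claw": -1},
    {"tx": 0,"ty": 0,"tz": 0,"wx": 0,"wy": 0,"wz": 0,"claw": -1}
  ]
}}

```text
clock: 34.1
tool_pos: [0.4957, 0.3671, 0.2795]
eef_rot: [0.658, 0.753, -0.0, 0.001]
contact_force: [0.4, -0.6, -3.5]
opening: 0.671
finger_force: 34.9
```

Run:
```python
from h import *
a=snap('scene');A=pts(a);t=r.get_state()['tool_pos'];print(t)
f=t[2]-.0666+.013
print(circ(A,t[:2],f+.04,f+.075,.031,.05))
cv2.imwrite('pics/s7.png',cv2.resize(a['image'][60:260,70:320],None,fx=2.5,fy=2.5))
```

```text
[0.49561114 0.3673562  0.27954939]
(array([0.4922, 0.3675]), 301, 6.2)
```

View pics/s7.png

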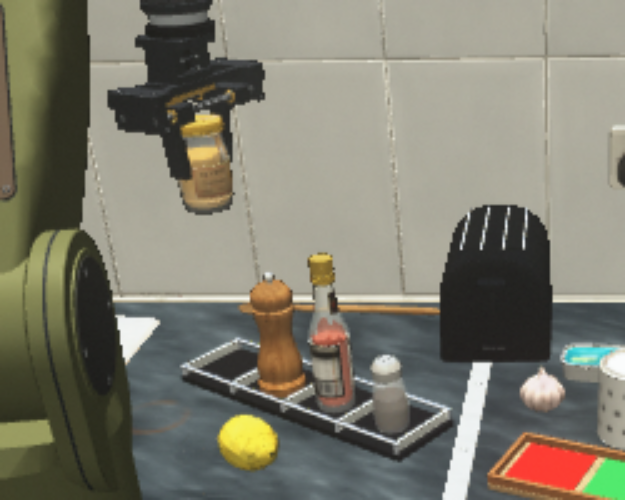

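The jar hangs upright over the leftmost bay (205,165), with the other three standing.

{"name": "drive_tool", "arguments": {
  "targets": [
    {"tx": 0,"ty": 0.1,"tz": -0.6,"wx": 0,"wy": 0,"wz": 0,"claw": -1},
    {"tx": 0,"ty": 0,"tz": -0.9,"wx": 0,"wy": 0,"wz": 0,"claw": -1},
    {"tx": 0,"ty": 0,"tz": -0.9,"wx": 0,"wy": 0,"wz": 0,"claw": -1},
    {"tx": 0,"ty": 0,"tz": -0.9,"wx": 0,"wy": 0,"wz": 0,"claw": -1},
    {"tx": 0,"ty": 0,"tz": -0.9,"wx": 0,"wy": 0,"wz": 0,"claw": -1},
    {"tx": 0,"ty": 0,"tz": -0.9,"wx": 0,"wy": 0,"wz": 0,"claw": -1},
    {"tx": 0,"ty": 0,"tz": -0.5,"wx": 0,"wy": 0,"wz": 0,"claw": -1},
    {"tx": 0,"ty": 0,"tz": 0,"wx": 0,"wy": 0,"wz": 0,"claw": -1}
  ]
}}

```text
clock: 34.95
tool_pos: [0.4943, 0.3706, 0.1096]
eef_rot: [0.657, 0.754, -0.002, -0.0]
contact_force: [-1.0, -0.2, -3.7]
opening: 0.671
finger_force: 34.9
```

{"name": "drive_tool", "arguments": {
  "targets": [
    {"tx": 0,"ty": 0,"tz": -0.5,"wx": 0,"wy": 0,"wz": 0,"claw": -1},
    {"tx": 0,"ty": 0,"tz": -0.4,"wx": 0,"wy": 0,"wz": 0,"claw": -1},
    {"tx": 0,"ty": 0,"tz": -0.3,"wx": 0,"wy": 0,"wz": 0,"claw": -1},
    {"tx": 0,"ty": 0,"tz": -0.2,"wx": 0,"wy": 0,"wz": 0,"claw": -1},
    {"tx": 0,"ty": 0,"tz": 0,"wx": 0,"wy": 0,"wz": 0,"claw": -1},
    {"tx": 0,"ty": 0,"tz": 0,"wx": 0,"wy": 0,"wz": 0,"claw": -1},
    {"tx": 0,"ty": 0,"tz": 0,"wx": 0,"wy": 0,"wz": 0,"claw": -1},
    {"tx": 0,"ty": 0,"tz": 0,"wx": 0,"wy": 0,"wz": 0,"claw": -1}
  ]
}}

```text
clock: 35.75
tool_pos: [0.4954, 0.3722, 0.0699]
eef_rot: [0.657, 0.754, 0.001, 0.0]
contact_force: [-0.4, -0.6, -3.3]
opening: 0.674
finger_force: 34.9
```

{"name": "drive_tool", "arguments": {
  "targets": [
    {"tx": 0,"ty": -0.03,"tz": -0.1,"wx": 0,"wy": 0,"wz": 0,"claw": -1},
    {"tx": 0,"ty": 0,"tz": -0.09,"wx": 0,"wy": 0,"wz": 0,"claw": -1},
    {"tx": 0,"ty": 0,"tz": 0,"wx": 0,"wy": 0,"wz": 0,"claw": -1},
    {"tx": 0,"ty": 0,"tz": 0,"wx": 0,"wy": 0,"wz": 0,"claw": -1},
    {"tx": 0,"ty": 0,"tz": 0,"wx": 0,"wy": 0,"wz": 0,"claw": 0.4},
    {"tx": 0,"ty": 0,"tz": 0,"wx": 0,"wy": 0,"wz": 0,"claw": 0.5},
    {"tx": 0,"ty": 0,"tz": 0,"wx": 0,"wy": 0,"wz": 0,"claw": 1},
    {"tx": 0,"ty": 0,"tz": 0,"wx": 0,"wy": 0,"wz": 0,"claw": 1}
  ]
}}

```text
clock: 36.55
tool_pos: [0.4953, 0.3713, 0.064]
eef_rot: [0.657, 0.754, 0.0, 0.0]
contact_force: [-0.2, 0.8, -0.1]
opening: 0.907
finger_force: 0.0
```

{"name": "drive_tool", "arguments": {
  "targets": [
    {"tx": 0,"ty": 0,"tz": 0,"wx": 0,"wy": 0,"wz": 0,"claw": 1},
    {"tx": 0,"ty": 0,"tz": 0,"wx": 0,"wy": 0,"wz": 0,"claw": 1},
    {"tx": 0,"ty": 0,"tz": 0.5,"wx": 0,"wy": 0,"wz": 0,"claw": 1},
    {"tx": 0,"ty": 0,"tz": 1,"wx": 0,"wy": 0,"wz": 0,"claw": 1},
    {"tx": 0,"ty": 0,"tz": 1,"wx": 0,"wy": 0,"wz": 0,"claw": 1},
    {"tx": 0,"ty": 0,"tz": 1,"wx": 0,"wy": 0,"wz": 0,"claw": 1},
    {"tx": 0,"ty": 0,"tz": 1,"wx": 0,"wy": 0,"wz": 0,"claw": 1},
    {"tx": 0,"ty": 0,"tz": 1,"wx": 0,"wy": 0,"wz": 0,"claw": 1}
  ]
}}

```text
clock: 37.35
tool_pos: [0.4951, 0.3709, 0.2313]
eef_rot: [0.657, 0.754, 0.001, 0.0]
contact_force: [-0.9, -0.0, -0.2]
opening: 0.998
finger_force: 0.0
```

{"name": "drive_tool", "arguments": {
  "targets": [
    {"tx": 0,"ty": 0,"tz": 1,"wx": 0,"wy": 0,"wz": 0,"claw": 1},
    {"tx": 0,"ty": 0,"tz": 1,"wx": 0,"wy": 0,"wz": 0,"claw": 1},
    {"tx": 0,"ty": 0,"tz": 0,"wx": 0,"wy": 0,"wz": 0,"claw": 1},
    {"tx": 0,"ty": 0,"tz": 0,"wx": 0,"wy": 0,"wz": 0,"claw": 1},
    {"tx": 0,"ty": 0,"tz": 0,"wx": 0,"wy": 0,"wz": 0,"claw": 1},
    {"tx": 0,"ty": 0,"tz": 0,"wx": 0,"wy": 0,"wz": 0,"claw": 1},
    {"tx": 0,"ty": 0,"tz": 0,"wx": 0,"wy": 0,"wz": 0,"claw": 1},
    {"tx": 0,"ty": 0,"tz": 0,"wx": 0,"wy": 0,"wz": 0,"claw": 1}
  ]
}}

```text
clock: 38.15
tool_pos: [0.4949, 0.3709, 0.288]
eef_rot: [0.657, 0.754, -0.001, -0.0]
contact_force: [0.4, 0.6, -0.8]
opening: 1.004
finger_force: 0.0
```

Run:
```python
from h import *
a=snap('scene');A=pts(a);print(r.get_state()['tool_pos'])
for n,c,lo,hi,R in(('salt',(.4887,.106),.032,.05,.022),('sauce',(.491,.194),.03,.09,.0235),('pep',(.493,.282),.125,.142,.0245),('jar',(.495,.37),.055,.085,.031)):
  print(n,circ(A,np.array(c),lo,hi,R))
cv2.imwrite('pics/s8.png',cv2.resize(a['image'][120:260,100:300],None,fx=3.5,fy=3.5))
```

```text
[0.49500524 0.37093007 0.28821783]
salt (array([0.4888, 0.1056]), 86, 1.7)
sauce (array([0.4939, 0.1955]), 299, 1.9)
pep (array([0.4961, 0.2853]), 99, 2.6)
jar (array([0.4955, 0.371 ]), 191, 2.3)
```

View pics/s8.png

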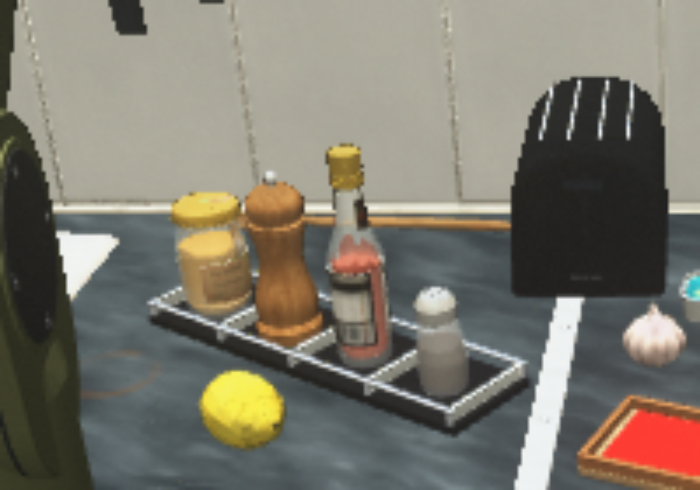

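All four stand upright within a few mm of their bay centres: jar (210,255), pepper (285,265), sauce (355,290), salt (440,345). The gripper is clear.

```bash
python3 -c "
from plant import workorder
print(workorder.finish_job())"
```

```text
the job is handed in; nothing more can be done
None
```

The job is handed in: salt, sauce, pepper and jar stand upright in the rack in reverse order (right to left), each within about 4 mm of its bay's middle by camera, after about 38 s of robot time; no verdict was returned.

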